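Load the battery module tester and switch it on

ROBOT

A 6-joint arm with a two-finger parallel gripper is mounted at the origin on the work surface. World frame = base frame: x ahead of the robot, y to its left, z up, the work surface at z = 0. Lengths are in m, angles in rad, forces in N, time in s.
With the tool pointing down it reaches from about 0.375 to 0.975 m from the base axis. Payload 3.8 kg.
Tool frame: the origin (TCP) lies between the finger pads; the fingertips stand 8 mm ahead of it and the grasp point (between the pads) lies 11 mm behind it (tcp_to_tips is the distance from the TCP to the fingertips, in m); z points along the fingers, y is the line along which they close (so a half turn about z gives the same grasp; the last joint's range is limited). The gripper opens to 85 mm and grips with 20 to 120 N. Pads are 22 mm wide; open, the fingers measure 114 mm over their backs; the gripper's body (76 mm by 85 mm) begins 54 mm behind the grasp point. The pads swing forward as they close: fully open they stand 13 mm farther back than shut.
Start: joints at [1.177, 0.264, 1.604, -0, 1.274, -0.037], TCP at [0.236, 0.632, 0.239] pointing down, gripper open.
Joint ranges: [-2.63, 2.63], [-0.94, 2.18], [0.31, 2.57], [-1.31, 4.45], [0, 2.66], [-2.55, 2.55]. Speed limits (rad/s): [2.57, 2.57, 3.14, 3.14, 3.14, 3.14].

INTERFACE

Orientations are given as a rotation vector (axis times angle).
In Python, from workcell import * gives the robot as it stands.
- The arm moves only by the tool move_arm, never from a script. Its argument "series" is one flat list of numbers, 7 for each row, row after row: the finger opening in cm, from 0 to 8.54, then the shift along the tool's x, y, z in cm, then the turn, a rotation vector about the tool's x, y, z in degrees. A call has 1 to 5 rows; each row shifts and turns the commanded pose from where the row before left it, along the tool's axes as they then stand; what a row does not reach is not made up. A row lasts 1/8 s, in which the tool goes at most 62.5 mm and 10.7 degrees, less where a joint would pass 70% of its speed; a pose out of reach is approached as far as the arm can. A call is refused whole if a number of a shift passes 6.25 or a number of a turn 10.7, either way. A call with a gripper value outside its range is refused whole. The fingers move at their own pace and stop on an object; "grip_force" is the grip in N (left out, the last holds). Time passes only in rows, so rows that do not move let the fingers close. It gives the time, the measured TCP pose, the force, the opening and the grip force at its end, in the units of the state.
- read_state(): the state, without advancing time (a new reading comes with each control period).
- read_camera(name): name is "scene" or "top"; returns the picture (420x560x3 uint8, red, green, blue); there is no depth.
- calibration(name): a dict with "camera_matrix" (3x3 intrinsics, pixels), "k1" (the pictures are not rectified: a ray, as slopes to the right and down, at radius r is drawn at 1 + k1 r^2 times it, then the intrinsics apply), "rvec" (rotation vector, rad) and "tvec" (3), from world to camera coordinates, as OpenCV has them. Camera axes: x right, y down, z forward; pixel columns grow to the right and rows downward; lengths in m; the calibration is good to about 2 mm. A picture is of the moment at which its call begins. calibration takes no time and is no camera call.
- finish_job(): hands the job in; it is judged then, once.
The state is a dict: "time": time; "q": joint angles; "joint_vel": joint speeds; "joint_torque": joint torques, N m; "tool_pos": TCP position; "tcp_rot": TCP orientation; "wrist_force": force on the tool from outside, world axes, zero at the start; "torque": the same for the moment, N m; "width": opening from 0.0 (shut) to 1.0 (fully open); "grip_force": force on a finger pad.
Only numpy, scipy, OpenCV 4.12 (cv2) and the standard library are available. Lean on these libraries where they do the work, as an engineer would, in place of code of your own. Each camera call takes 0.05 s, during which the arm holds its last target. There are 200 camera calls.

TASK

Switch the tester's control supply off at the orange toggle, then move the red spent module from the rack into the grey reject tray and put every black battery module into a bay of its own, all of them flat on the floor, terminals up. Only then push the red handle fully home on the isolator's square shaft, its white pointer along the orange line at OFF; turn the isolator to ON with it, leave the handle on, and last of all switch the control supply back on. Leave the multimeter and screwdriver where they are.

Things in the scene. Friction and masses are not known exactly. Their poses are not given: they have to be found in the camera images.
- rack: module rack of the tester, fixed to the bench: aluminium tray 121 (x) x 340 (y) mm with blue dividers and four bays side by side along its y. Floor 6 mm above the bench, all walls and dividers reach 20 mm above the bench. Each bay is 101 mm (x) x 50 mm (y) inside, bays 78 mm apart. Origin: centre of its underside, z up
- bay1 (a point): centre of the floor of bay 1 (counted along the rack's +y), axes as the rack's. A seated module's origin lies here, its x along the rack's x (either way round)
- bay2 (a point): centre of the floor of bay 2 (counted along the rack's +y), axes as the rack's. A seated module's origin lies here, its x along the rack's x (either way round)
- bay3 (a point): centre of the floor of bay 3 (counted along the rack's +y), axes as the rack's. A seated module's origin lies here, its x along the rack's x (either way round)
- bay4 (a point): centre of the floor of bay 4 (counted along the rack's +y), axes as the rack's. A seated module's origin lies here, its x along the rack's x (either way round)
- module1: battery module: black brick 95 (its x) x 44 (its y) x 48 mm high, white label and two orange terminal strips on top, about 0.4 kg, lying loose on the bench terminals up. Origin: centre of its underside, z up. The two ends are alike. There are two to four modules; an absent one reads None
- module2: battery module: black brick 95 (its x) x 44 (its y) x 48 mm high, white label and two orange terminal strips on top, about 0.4 kg, lying loose on the bench terminals up. Origin: centre of its underside, z up. The two ends are alike. There are two to four modules; an absent one reads None
- module3: battery module: black brick 95 (its x) x 44 (its y) x 48 mm high, white label and two orange terminal strips on top, about 0.4 kg, lying loose on the bench terminals up. Origin: centre of its underside, z up. The two ends are alike. There are two to four modules; an absent one reads None
- module4: battery module: black brick 95 (its x) x 44 (its y) x 48 mm high, white label and two orange terminal strips on top, about 0.4 kg, lying loose on the bench terminals up. Origin: centre of its underside, z up. The two ends are alike. There are two to four modules; an absent one reads None
- spent1: spent module: same size and shape as the others but red with a yellow label, sitting in bay 1 at the start. Exactly one of spent1 to spent4 is there; the others read None. Origin: centre of its underside, z up
- spent2: spent module: same size and shape as the others but red with a yellow label, sitting in bay 2 at the start. Exactly one of spent1 to spent4 is there; the others read None. Origin: centre of its underside, z up
- spent3: spent module: same size and shape as the others but red with a yellow label, sitting in bay 3 at the start. Exactly one of spent1 to spent4 is there; the others read None. Origin: centre of its underside, z up
- spent4: spent module: same size and shape as the others but red with a yellow label, sitting in bay 4 at the start. Exactly one of spent1 to spent4 is there; the others read None. Origin: centre of its underside, z up
- tray: reject tray, fixed to the bench: grey open plastic tray 74 (x) x 125 (y) x 20 mm high outside, walls 5 mm, inner floor 64 x 115 mm, 5 mm above the bench. Origin: centre of its underside, z up
- shaft (a joint): angle of the load isolator's vertical shaft, rad: 0 = OFF, growing clockwise seen from above to 1.57 = ON, a stop at each end; stiff, stays where it is left. The isolator is a grey box 116 x 116 x 40 mm fixed to the bench, the shaft at its centre; on its yellow top a white mark (robot's side) is OFF, a green mark (a quarter turn clockwise) is ON
- shaft_seat (a point): on the shaft's axis, on the dark round flange (62 mm across, top 44 mm above the bench) from which a bare 20 x 20 mm square steel shaft stands 18 mm up (tip 62 mm above the bench, chamfered 3 mm). Turns with the shaft: its -x is the way the orange line points (to the white mark at OFF, the green at ON). A seated handle has its origin here
- handle: isolator handle, loose, standing on its hub: black hub 50 x 50 x 24 mm with a 21.6 mm square bore, 20 mm deep, open downward; on it a red bar 110 mm (along x) x 16 mm (y), from 24 to 52 mm above the hub's foot, its -x end white (the pointer). 0.16 kg. Origin: centre of the bore's mouth (foot of the hub), z up; bore sides parallel to its x and y
- handle_pointer (a point): middle of the white pointer end face of the handle's bar: 55 mm from the handle's axis along its -x, 38 mm above its foot
- control_box: control supply switch, fixed to the bench: grey box 116 x 116 x 26 mm, white strip at its -x side (OFF), green strip at its +x side (ON). Origin: centre of its underside, z up; the toggle's hinge axis is its y, 26 mm up, above the origin
- toggle (a joint): angle of the control supply toggle, rad: 0 = OFF (leans 0.5 rad to the box's -x), 1.0 = ON (leans 0.5 rad to its +x); past the middle it falls over to that end. Lever 50 mm from hinge to the centre of its orange cross bar (18 mm diameter, 48 mm long along the box's y)
- multimeter: bystander: yellow multimeter 110 x 58 x 32 mm lying loose, origin at the centre of its underside
- screwdriver: bystander: screwdriver 200 mm long with a blue grip, lying loose, origin under its middle
Things that resemble listed ones, but are neither listed nor needed, are in the scene too. Leave any pink look-alike of the module3 alone. What is shaped like the handle but blue is not meant.

How it is judged:
On the way, in this order (a step that is already met when the one before it is completed fails the run):
1. the control supply toggle is switched off (value of joint toggle below 0.15 rad), for 0.2 s.
2. the spent module lies in the tray and every other module sits flat in a bay, control supply off, isolator off ((distance between module1 and bay1 below 0.008 m or distance between module1 and bay2 below 0.008 m or distance between module1 and bay3 below 0.008 m or distance between module1 and bay4 below 0.008 m) and angle between each of module1, module2, module3, module4's own z axis and vertical below 0.09 rad and (distance between module2 and bay1 below 0.008 m or distance between module2 and bay2 below 0.008 m or distance between module2 and bay3 below 0.008 m or distance between module2 and bay4 below 0.008 m) and (distance between module3 and bay1 below 0.008 m or distance between module3 and bay2 below 0.008 m or distance between module3 and bay3 below 0.008 m or distance between module3 and bay4 below 0.008 m) and (distance between module4 and bay1 below 0.008 m or distance between module4 and bay2 below 0.008 m or distance between module4 and bay3 below 0.008 m or distance between module4 and bay4 below 0.008 m) and horizontal distance between each of spent1, spent2, spent3, spent4 and tray below 0.03 m and z of each of spent1, spent2, spent3, spent4 in the frame of tray below 0.013 m and angle between each of spent1, spent2, spent3, spent4's own z axis and vertical below 0.12 rad and value of joint toggle below 0.15 rad and value of joint shaft below 0.25 rad), for 0.2 s.
3. the handle is fully home on the shaft, pointer along the orange line, isolator and control supply still off (distance between handle and shaft_seat below 0.005 m and angle between handle's own z axis and vertical below 0.1 rad and x of handle_pointer in the frame of shaft_seat below -0.045 m and value of joint toggle below 0.15 rad and value of joint shaft below 0.25 rad), for 0.2 s.
4. the isolator is turned to on with the handle, control supply still off (distance between handle and shaft_seat below 0.005 m and angle between handle's own z axis and vertical below 0.1 rad and x of handle_pointer in the frame of shaft_seat below -0.045 m and value of joint toggle below 0.15 rad and value of joint shaft above 1.35 rad), for 0.2 s.
5. the control supply toggle is switched back on (value of joint toggle above 0.85 rad), for 0.2 s.
At the end, for the whole second after the job is handed in: spent module flat in the tray, other modules in bays (within 8 mm of the floor centre, tilt < 0.09 rad), handle seated (within 5 mm of the seat, tilt < 0.1 rad) with its pointer along the orange line, shaft past 1.35 rad, toggle past 0.85 rad, all at rest ((distance between module1 and bay1 below 0.008 m or distance between module1 and bay2 below 0.008 m or distance between module1 and bay3 below 0.008 m or distance between module1 and bay4 below 0.008 m) and angle between each of module1, module2, module3, module4's own z axis and vertical below 0.09 rad and (distance between module2 and bay1 below 0.008 m or distance between module2 and bay2 below 0.008 m or distance between module2 and bay3 below 0.008 m or distance between module2 and bay4 below 0.008 m) and (distance between module3 and bay1 below 0.008 m or distance between module3 and bay2 below 0.008 m or distance between module3 and bay3 below 0.008 m or distance between module3 and bay4 below 0.008 m) and (distance between module4 and bay1 below 0.008 m or distance between module4 and bay2 below 0.008 m or distance between module4 and bay3 below 0.008 m or distance between module4 and bay4 below 0.008 m) and horizontal distance between each of spent1, spent2, spent3, spent4 and tray below 0.03 m and z of each of spent1, spent2, spent3, spent4 in the frame of tray below 0.013 m and angle between each of spent1, spent2, spent3, spent4's own z axis and vertical below 0.12 rad and distance between handle and shaft_seat below 0.005 m and angle between handle's own z axis and vertical below 0.1 rad and x of handle_pointer in the frame of shaft_seat below -0.045 m and linear speed of each of module1, module2, module3, module4, spent1, spent2, spent3, spent4, handle below 0.03 m/s and value of joint toggle above 0.85 rad and value of joint shaft above 1.35 rad); the robot touches nothing.
It fails at once if the multimeter is disturbed (moved more than 40 mm) (distance of multimeter from where it was at the start of the episode above 0.04 m).
It fails at once if the screwdriver is disturbed (moved more than 40 mm) (distance of screwdriver from where it was at the start of the episode above 0.04 m).
Of module1, module2, module3, module4 only 2 to 4 are there at a start; the rules pass over those that are not, and their reading is None.
Of spent1, spent2, spent3, spent4 only 1 to 1 are there at a start; the rules pass over those that are not, and their reading is None.
At some moment in a run one of module1, module2, module3, module4 may be knocked a few centimetres aside while the robot is not near it.
Once in a run the grip may slacken for a moment while it holds something.
It also fails if it takes over 210 s, if anything falls off the work surface, if the arm or the gripper's body presses on something with over 40 N, if the wrist force passes 120 N, or if a joint passes its speed limit or range.

## Working session

There is one attempt and no reset: what is moved stays moved. The work goes in short steps, Python scripts to look and compute and a tool call to move; the robot and the scene stay as the last step left them, time stands still between calls to the robot, and variables do not carry over. Pictures are saved under pics/ and viewed, at most 14 in all, crops included, and the job is handed in when it is done.

Besides the shell and the picture viewer there is one more tool, called after ">>>" as name(argument=value, ...) on one line, values as JSON. move_arm: Moves the arm, as the interface text tells. Its arguments: {"type":"object","properties":{"series":{"type":"array"},"grip_force":{"type":"number"}},"required":["series"]}

```bash
ls; mkdir -p pics; cat > h.py <<'E'
from workcell import *
import numpy as np, cv2
from scipy.spatial.transform import Rotation as R
def snap(n,f):
    im=np.array(read_camera(n)); cv2.imwrite('pics/'+f,im[:,:,::-1]); return im
def ray(n,uv):
    c=calibration(n);K=np.array(c['camera_matrix']);Rm=R.from_rotvec(c['rvec']).as_matrix();t=np.array(c['tvec'])
    k=float(np.ravel(c['k1'])[0]); d=np.array([(uv[0]-K[0,2])/K[0,0],(uv[1]-K[1,2])/K[1,1]])
    u=d.copy()
    for _ in range(30): u=d/(1+k*(u@u))
    return -Rm.T@t, Rm.T@np.array([u[0],u[1],1.])
def onz(n,uv,z):
    o,d=ray(n,np.asarray(uv,float)); return o+d*(z-o[2])/d[2]
def proj(n,p):
    c=calibration(n);K=np.array(c['camera_matrix']);q=R.from_rotvec(c['rvec']).as_matrix()@np.asarray(p,float)+np.array(c['tvec'])
    u=q[:2]/q[2];u=u*(1+float(np.ravel(c['k1'])[0])*(u@u));return K[:2,:2]@u+K[:2,2]
def two(a,b):
    o1,d1=ray('scene',np.asarray(a,float));o2,d2=ray('top',np.asarray(b,float))
    s=np.linalg.lstsq(np.c_[d1,-d2],o2-o1,rcond=None)[0];p,q=o1+s[0]*d1,o2+s[1]*d2
    return (p+q)/2,np.linalg.norm(p-q)
E
python3 - <<'E'
from h import *
for n in('scene','top'):
    im=snap(n,n+'0.png'); print(n,calibration(n))
s=read_state();print(s)
E
```

```text
pics
scene {'camera_matrix': array([[389.31947942,   0.        , 279.92123392],
       [  0.        , 389.31947942, 207.62572812],
       [  0.        ,   0.        ,   1.        ]]), 'k1': -0.008903434374429068, 'rvec': array([ 1.05410095,  2.27894789, -1.13729358]), 'tvec': array([ 0.38035382, -0.23041871,  1.3260869 ])}
top {'camera_matrix': array([[405.40750118,   0.        , 284.35784063],
       [  0.        , 405.40750118, 213.66866236],
       [  0.        ,   0.        ,   1.        ]]), 'k1': -0.05610228719028596, 'rvec': array([ 2.1643362 , -2.12504837,  0.21072347]), 'tvec': array([-0.01601485,  0.58877848,  1.01335943])}
{'time': 0.1, 'q': array([ 1.17708265e+00,  2.64739537e-01,  1.60527288e+00, -3.09384658e-05,
        1.27370907e+00, -3.68958003e-02]), 'joint_vel': array([ 0.00072739, -0.00317377, -0.00271177,  0.00090267, -0.00013071,
        0.00030307]), 'joint_torque': array([-2.75037173e-04, -5.16712189e+01, -3.68589771e+01, -4.93677385e-05,
        6.20633698e-03, -2.69823153e-05]), 'tool_pos': array([0.23552689, 0.63186613, 0.23802578]), 'tcp_rot': array([-0.55742964, -3.09130877,  0.00327624]), 'wrist_force': array([ 0.5670043 , -0.54956946,  0.16222803]), 'torque': array([ 0.00740265, -0.0124505 , -0.02123296]), 'grip_force': 0.0, 'width': 1.0000568855490812}
```

View pics/scene0.png

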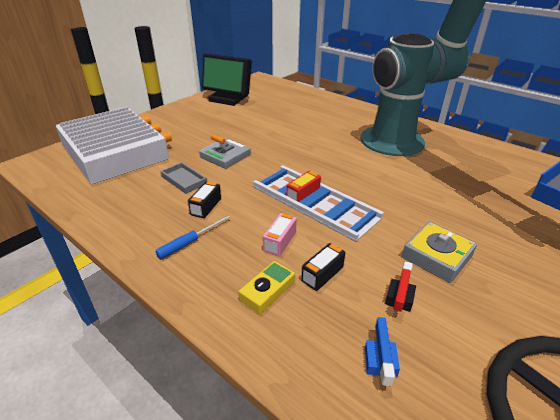

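View pics/top0.png

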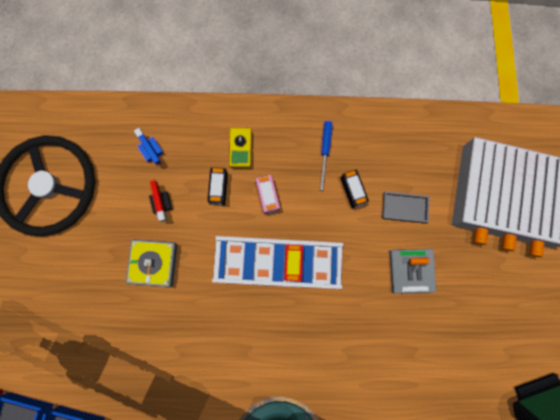

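```bash
cat >> h.py <<'E'
HSV={'white':((0,0,170),(180,60,255)),'red':((0,170,90),(6,255,255)),'red2':((174,150,90),(180,255,255)),'orange':((7,180,170),(16,255,255)),'yellow':((22,130,120),(34,255,255)),'black':((0,0,0),(180,255,45)),'grey':((0,0,60),(180,50,175)),'blue':((100,120,60),(125,255,255)),'green':((50,100,60),(85,255,255))}
def comps(im,names,box=None,amin=12):
    hsv=cv2.cvtColor(im,cv2.COLOR_RGB2HSV);m=np.zeros(im.shape[:2],np.uint8)
    for n in names: m|=cv2.inRange(hsv,*[np.array(a) for a in HSV[n]])
    if box is not None: b=np.zeros_like(m);b[box[1]:box[3],box[0]:box[2]]=1;m*=b
    k,l,st,ce=cv2.connectedComponentsWithStats(m,connectivity=8);o=[]
    for i in range(1,k):
        if st[i,4]>=amin: o.append((st[i,4],ce[i],(l==i).astype(np.uint8)))
    return o
def rect(m):
    c=max(cv2.findContours(m,cv2.RETR_EXTERNAL,cv2.CHAIN_APPROX_NONE)[0],key=len);return cv2.minAreaRect(c)
E
python3 - <<'E'
from h import *
T=cv2.imread('pics/top0.png')[:,:,::-1].copy();S=cv2.imread('pics/scene0.png')[:,:,::-1].copy()
print(proj('top',[.236,.632,.24]),proj('top',[0,0,0]))
for n,im,bx in(('top',T,(110,110,450,305)),('scene',S,(140,120,480,400))):
  for c in('white','red','orange','yellow','green'):
    for a,ce,m in comps(im,[c],bx):
        r=rect(m); print(n,c,a,ce.round(1),[np.round(x,1) for x in r])
cv2.imwrite('pics/t_crop.png',cv2.resize(T[225:305,110:450],None,fx=2.35,fy=2.35,interpolation=cv2.INTER_CUBIC)[:,:,::-1])
a=cv2.resize(T[110:225,120:370],None,fx=3.2,fy=3.2,interpolation=cv2.INTER_CUBIC)[:,:,::-1]
cv2.imwrite('pics/t_crop2.png',a)
E
```

```text
[-24.09243018 360.26724439] [278.07232564 444.7527274 ]
top white 41 [137.3 131.6] [array([137.3, 131.6]), array([6.7, 5.4]), np.float64(63.4)]
top white 223 [216.2 183.9] [array([216.5, 184. ]), array([20., 11.]), np.float64(90.0)]
top white 215 [355.5 186.8] [array([355.5, 186.8]), array([21.1, 10.2]), np.float64(69.4)]
top white 296 [267.1 192.6] [array([267.1, 192.5]), array([23.3, 12.6]), np.float64(76.0)]
top white 43 [160.  215.5] [array([160. , 215.5]), array([7., 6.]), np.float64(90.0)]
top white 2848 [275.8 262.3] [array([277.6, 262.2]), array([129.2,  46.3]), np.float64(2.9)]
top white 15 [146.7 261.5] [array([146.5, 261.5]), array([3.1, 4.9]), np.float64(63.4)]
top white 21 [147.5 279.1] [array([147.5, 279. ]), array([3., 6.]), np.float64(0.0)]
top white 120 [415.6 288.1] [array([415.5, 288. ]), array([ 4., 25.]), np.float64(90.0)]
top red 211 [155.9 196. ] [array([155.7, 195.3]), array([30. ,  7.5]), np.float64(77.5)]
top red 24 [286.6 250.6] [array([286.2, 252.2]), array([ 2.7, 15.3]), np.float64(11.3)]
top red 20 [300.8 252.3] [array([300.5, 253.5]), array([15.,  1.]),
[... 18058 characters left out ...]
, 247.7]), array([11.9,  3.7]), np.float64(29.7)]
scene orange 52 [312.1 267. ] [array([312.1, 266.9]), array([12.2,  4.2]), np.float64(33.7)]
scene yellow 139 [303.7 179.1] [array([303.6, 179.2]), array([ 8.2, 19.9]), np.float64(58.0)]
scene yellow 986 [440.8 244.9] [array([441.3, 243.4]), array([56. , 31.4]), np.float64(27.3)]
scene yellow 1207 [264.3 290.7] [array([266.5, 285.5]), array([32.5, 58. ]), np.float64(45.0)]
scene green 40 [214.1 154.2] [array([213.9, 154.2]), array([17.1,  2.2]), np.float64(23.2)]
scene green 21 [459.7 252.1] [array([459.7, 252.1]), array([7.6, 2.2]), np.float64(26.6)]
scene green 237 [276.8 272.3] [array([276.6, 272.1]), array([21.9, 13.5]), np.float64(32.0)]
```

View pics/t_crop.png

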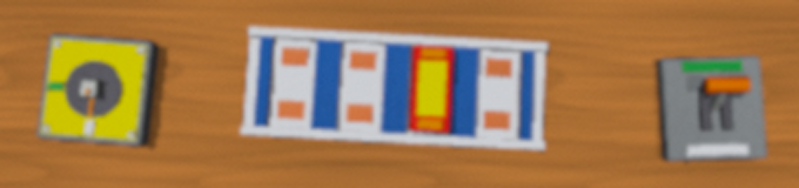

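View pics/t_crop2.png

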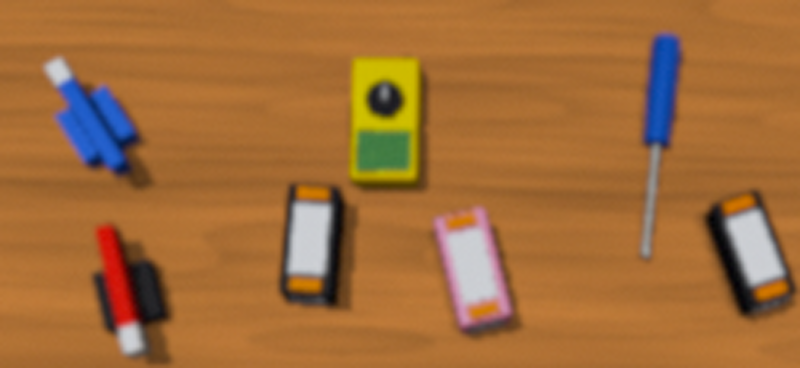

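```bash
cat > m.py <<'E'
from h import *
def wrect(n,m,z):
    c=max(cv2.findContours(m,cv2.RETR_EXTERNAL,cv2.CHAIN_APPROX_NONE)[0],key=len)[:,0]
    w=np.array([onz(n,p,z)[:2] for p in c]);r=cv2.minAreaRect((w*1000).astype(np.float32))
    return np.round(r[0],1),np.round(r[1],1),round(r[2],1)
def pca(n,m,z):
    ys,xs=np.nonzero(m);w=np.array([onz(n,p,z)[:2] for p in np.c_[xs,ys]]);c=w.mean(0);v=np.linalg.svd(w-c,full_matrices=False)[2][0]
    return (c*1000).round(1),round(np.degrees(np.arctan2(v[1],v[0]))%180,1)
E
python3 - <<'E'
from m import *
np.set_printoptions(suppress=True,precision=4)
T=cv2.imread('pics/top0.png')[:,:,::-1].copy();S=cv2.imread('pics/scene0.png')[:,:,::-1].copy()
for n in('top','scene'): print(n,'cam',ray(n,[280,210])[0])
for k,a,b in(('A',(323.7,257.5),(216.2,183.9)),('B',(203.6,191.4),(355.5,186.8)),('spent',(303.7,179.1),(293.4,261.9)),('pointer',(407.7,265.3),(160,215.5)),('redbar',(401.7,290.2),(155.9,196)),('toggle',(217.1,137.5),(419.6,260.5)),('greenstrip',(214.1,154.2),(412.1,252.7)),('whitestrip',(234.5,142.8),(415.6,288.1))):
    print(k,two(a,b))
for k,p,q in(('A',(334.8,247.6),(312.1,267)),('B',(211,183),(195.9,199.4)),('spent',(312.6,173.7),(294.6,184.8))):
    z=.054 if k=='spent' else .048
    P,Q=onz('scene',p,z),onz('scene',q,z);d=P-Q;print(k,'scene strips mid',(P+Q)/2,np.linalg.norm(d),np.degrees(np.arctan2(d[1],d[0]))%180)
for k,c,bx,z in(('A','white',(200,165,235,205),.048),('B','white',(340,170,375,205),.048),('spent','yellow',(280,240,305,280),.054),('bar',['red','white'],(145,175,172,225),.052),('greenstrip','green',(390,240,440,260),.026),('whitestrip','white',(390,280,440,295),.026)):
    x=max(comps(T,[c] if isinstance(c,str) else c,bx),key=lambda t:t[0]);print(k,'top',pca('top',x[2],z),wrect('top',x[2],z))
m=[x for x in comps(T,['white','blue','yellow','red'],(205,230,350,295)) if x[0]>500][0][2];print('rack',wrect('top',m,.02))
x=comps(T,['yellow','grey','white','green'],(125,235,175,285)); m=max(x,key=lambda t:t[0])[2];print('iso',wrect('top',m,.04))
x=comps(T,['grey'],(140,252,162,275)); print('flange',[(a,c,rect(mm)) for a,c,mm in x])
x=comps(T,['grey','black'],(378,188,433,226)); m=max(x,key=lambda t:t[0])[2];print('tray',wrect('top',m,.02),pca('top',m,.02))
x=comps(T,['grey','white','green'],(385,242,440,298)); m=max(x,key=lambda t:t[0])[2];print('cbox',wrect('top',m,.026))
x=comps(T,['black'],(145,175,175,225),5);print('hub',[(a,onz('top',c,.024)) for a,c,mm in x])
E
```

```text
top cam [0.4093 0.0211 1.0981]
scene cam [1.165  0.4803 0.607 ]
A (array([0.6648, 0.1782, 0.0488]), np.float64(0.0031113004814489562))
B (array([ 0.665 , -0.1932,  0.0474]), np.float64(0.004153749568471515))
spent (array([ 0.4622, -0.0287,  0.0544]), np.float64(0.0038369818345273536))
pointer (array([0.5766, 0.3204, 0.0518]), np.float64(0.002623528283680031))
redbar (array([0.6314, 0.338 , 0.0385]), np.float64(0.0010503751327733109))
toggle (array([ 0.4699, -0.3518,  0.0722]), np.float64(0.0027886575690480656))
greenstrip (array([ 0.4925, -0.3479,  0.0262]), np.float64(0.004788445777818157))
whitestrip (array([ 0.3992, -0.3545,  0.026 ]), np.float64(0.0045242974538532875))
A scene strips mid [0.662  0.1784 0.048 ] 0.07709633520358161 178.0153453305569
B scene strips mid [ 0.6634 -0.1915  0.048 ] 0.0786157407425823 20.313658285795327
spent scene strips mid [ 0.4607 -0.0271  0.054 ] 0.07405749761083921 177.64821526809928
A top (array([665.7, 176.8]), np.float64(177.1)) (array([665.6, 176.3]), array([54.6, 28.9]), 1.2)
B top (array([ 666.3, -194.6]), np.float64(19.8)) (array([ 666.3, -1
[... 579 characters left out ...]
nge [(np.int32(322), array([149.7484, 261.7826]), ((150.0, 262.5), (21.0, 20.0), 90.0))]Traceback (most recent call last):
  File "<stdin>", line 15, in <module>
  File "m.py", line 7, in pca
    ys,xs=np.nonzero(m);w=np.array([onz(n,p,z)[:2] for p in np.c_[xs,ys]]);c=w.mean(0);v=np.linalg.svd(w-c,full_matrices=False)[2][0]
                                    ~~~^^^^^^^
  File "h.py", line 13, in onz
    o,d=ray(n,np.asarray(uv,float)); return o+d*(z-o[2])/d[2]
        ~~~^^^^^^^^^^^^^^^^^^^^^^^^
  File "h.py", line 7, in ray
    c=calibration(n);K=np.array(c['camera_matrix']);Rm=R.from_rotvec(c['rvec']).as_matrix();t=np.array(c['tvec'])
ValueError: time passes only in moves, steps and waits
```

```bash
sed -i 's/^from scipy.*/&\nimport workcell,functools\ncalibration=functools.lru_cache(workcell.calibration)/' h.py
python3 - <<'E'
from m import *
np.set_printoptions(suppress=True,precision=4)
T=cv2.imread('pics/top0.png')[:,:,::-1].copy();S=cv2.imread('pics/scene0.png')[:,:,::-1].copy()
big=lambda x:max(x,key=lambda t:t[0])[2]
def W(n,p,z): return onz(n,p,z)[:2]*1000
print('flange',W('top',(150,262),.044),W('top',(149.7,261.8),.044))
for n,im,bx in(('top',T,(378,188,433,226)),('scene',S,(155,158,212,195))):
    m=big(comps(im,['grey','black'],bx)); print('tray',n,wrect(n,m,.02),pca(n,m,.02))
m=big(comps(T,['grey','white','green'],(385,242,440,298)));print('cbox',wrect('top',m,.026))
m=big(comps(S,['yellow','grey','white','green'],(400,215,480,280)));print('iso scene y only',wrect('scene',big(comps(S,['yellow'],(400,215,480,265))),.04))
print('flange scene',[(a,c,W('scene',rect(mm)[0],.044)) for a,c,mm in comps(S,['grey'],(420,225,465,260),60)])
x=comps(T,['black'],(145,175,175,225),5);print('hub',[(a,c,W('top',c,.024)) for a,c,mm in x])
x=comps(T,['white'],(150,205,170,225),5);print('ptr top',W('top',x[0][1],.052), 'scene',W('scene',(407.7,265.3),.052))
m=big(comps(S,['red'],(380,255,425,320)));print('red scene',pca('scene',m,.052))
m=big(comps(T,['red'],(140,170,170,225)));print('red top',pca('top',m,.052),wrect('top',m,.052))
m=big(comps(T,['blue','white','yellow','red'],(205,230,350,295)))
def crop(im,b,f): return cv2.resize(im[b[1]:b[3],b[0]:b[2]],None,fx=f,fy=f,interpolation=cv2.INTER_CUBIC)
a=crop(S,(370,210,490,325),5);b=crop(T,(125,170,180,290),4.79)
h=min(a.shape[0],b.shape[0]);o=np.hstack([a[:h],b[:h]])[:,:800];print(o.shape);cv2.imwrite('pics/iso.png',o[:,:,::-1])
E
```

```text
flange [456.3451 339.3496] [456.8415 340.1609]
tray top (array([ 619.7, -338.2]), array([124.8,  73.8]), 85.4) (array([ 619.3, -337.9]), np.float64(85.5))
tray scene (array([ 628.3, -314.9]), array([168. ,  86.5]), 85.1) (array([ 628.9, -320.1]), np.float64(80.4))
cbox (array([ 446.3, -349.7]), array([114. , 116.9]), 2.0)
iso scene y only (array([453. , 343.9]), array([102.7, 104.1]), 87.1)
flange scene [(np.int32(386), array([440.9819, 242.8342]), array([457.6204, 344.1843])), (np.int32(84), array([425.3929, 256.3214]), array([511.8885, 338.3659]))]
hub [(np.int32(125), array([165.616, 201.208]), array([620.8865, 314.6119]))]
ptr top [577.0623 319.2636] scene [576.038  321.5977]
red scene (array([642.8, 341.5]), np.float64(17.0))
red top (array([629. , 333.5]), np.float64(16.3)) (array([630.9, 334.3]), array([81.9, 19.5]), 16.3)
(575, 800, 3)
```

```bash
python3 -c "
import cv2;i=cv2.imread('pics/iso.png');print(i.shape)"
```

```text
(575, 800, 3)
```

View pics/iso.png

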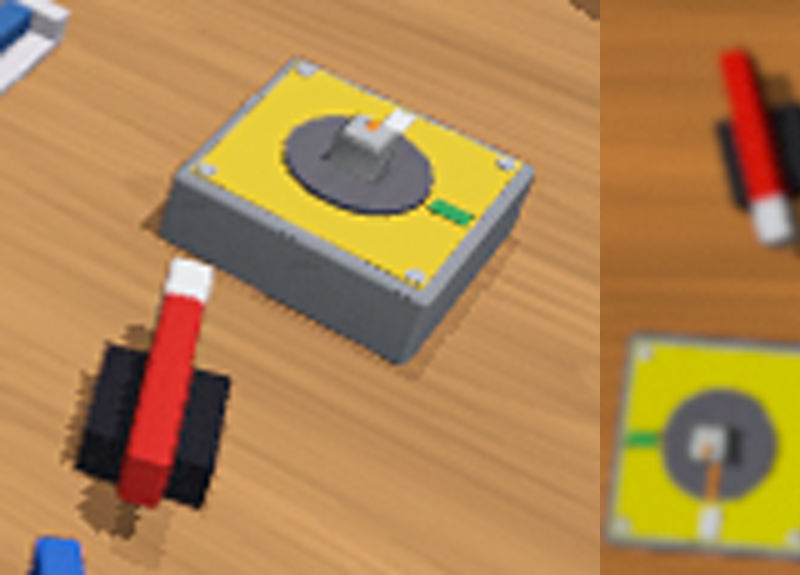

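```bash
cat > p.py <<'E'
from h import *
def down(yaw):  # tool y axis at world angle yaw, z down
    a=np.radians(yaw);y=np.array([np.cos(a),np.sin(a),0]);z=np.array([0,0,-1.]);return np.c_[np.cross(y,z),y,z]
def plan(wps,step=50.,ang=10.,start=None):
    """wps: (x,y,z mm, yaw, opening cm[, step])"""
    s=read_state();p=np.array(s['tool_pos'])*1000;Rm=R.from_rotvec(s['tcp_rot']).as_matrix()
    if start: p=np.array(start[:3],float);Rm=down(start[3])
    for w in wps:
        st=w[5] if len(w)>5 else step
        d=np.array(w[:3])-p;rv=R.from_matrix(down(w[3])@Rm.T).as_rotvec()
        n=max(1,int(np.ceil(max(np.linalg.norm(d)/st,np.degrees(np.linalg.norm(rv))/ang))))
        R0=Rm;out=[]
        for k in range(n):
            R1=R.from_rotvec(rv*(k+1)/n).as_matrix()@R0
            sh=Rm.T@d/n/10;t=np.degrees(R.from_matrix(Rm.T@R1).as_rotvec())
            out.append([w[4]]+[round(float(v),2)+0. for v in sh]+[round(float(v),1)+0. for v in t]);Rm=R1
        p=p+d
        print('WP',w,'rows',n)
        if n>1 and all(o==out[0] for o in out): print('  ',n,'x',out[0])
        else:
            for o in out: print('  ',o)
def st():
    s=read_state();y=R.from_rotvec(s['tcp_rot']).as_matrix()
    print('t',round(s['time'],2),'pos',np.round(np.array(s['tool_pos'])*1000,1),'yaw',round(np.degrees(np.arctan2(y[1,1],y[0,1])),1),'tilt',np.round(y[:2,2],3),'w',round(s['width']*85.4,1),'F',np.round(s['wrist_force'],1),'g',round(s['grip_force'],1),'q',np.round(s['q'],2))
E
python3 - <<'E'
from p import *
st()
plan([(430,160,238,40,0),(535,-351,180,2,0),(535,-351,66,2,0),(455,-353,66,2,0,20),(455,-353,180,2,0)])
E
```

```text
t 0.1 pos [235.5 631.9 238. ] yaw 69.6 tilt [-0.001 -0.002] w 85.4 F [ 0.6 -0.5  0.2] g 0.0 q [ 1.18  0.26  1.61 -0.    1.27 -0.04]
WP (430, 160, 238, 40, 0) rows 11
   [0, -3.15, -3.4, 0.01, 0.0, 0.0, 2.7]
   [0, -3.31, -3.25, 0.01, 0.0, 0.0, 2.7]
   [0, -3.46, -3.09, 0.01, 0.0, 0.0, 2.7]
   [0, -3.6, -2.93, 0.01, 0.0, 0.0, 2.7]
   [0, -3.73, -2.75, 0.0, 0.0, 0.0, 2.7]
   [0, -3.86, -2.58, 0.0, 0.0, 0.0, 2.7]
   [0, -3.98, -2.39, 0.0, 0.0, 0.0, 2.7]
   [0, -4.08, -2.2, 0.0, 0.0, 0.0, 2.7]
   [0, -4.18, -2.01, 0.0, 0.0, 0.0, 2.7]
   [0, -4.27, -1.81, 0.0, 0.0, 0.0, 2.7]
   [0, -4.35, -1.61, 0.0, 0.0, 0.0, 2.7]
WP (535, -351, 180, 2, 0) rows 11
   [0, -4.17, -2.25, 0.53, 0.0, 0.0, 3.5]
   [0, -4.3, -2.0, 0.53, 0.0, 0.0, 3.5]
   [0, -4.41, -1.74, 0.53, 0.0, 0.0, 3.5]
   [0, -4.51, -1.47, 0.53, 0.0, 0.0, 3.5]
   [0, -4.59, -1.19, 0.53, 0.0, 0.0, 3.5]
   [0, -4.65, -0.91, 0.53, 0.0, 0.0, 3.5]
   [0, -4.7, -0.63, 0.53, 0.0, 0.0, 3.5]
   [0, -4.73, -0.35, 0.53, 0.0, 0.0, 3.5]
   [0, -4.74, -0.06, 0.53, 0.0, 0.0, 3.5]
   [0, -4.74, 0.22, 0.53, 0.0, 0.0, 3.5]
   [0, -4.72, 0.51, 0.53, 0.0, 0.0, 3.5]
WP (535, -351, 66, 2, 0) rows 3
   3 x [0, 0.0, 0.0, 3.8, 0.0, 0.0, 0.0]
WP (455, -353, 66, 2, 0, 20) rows 5
   5 x [0, 0.02, -1.6, 0.0, 0.0, 0.0, 0.0]
WP (455, -353, 180, 2, 0) rows 3
   3 x [0, 0.0, 0.0, -3.8, 0.0, 0.0, 0.0]
```

```bash
python3 - <<'E'
s=open('p.py').read()
s=s.replace("""        R0=Rm;out=[]
""","""        out=[];na=int(np.ceil(np.degrees(np.linalg.norm(rv))/ang-.03));n=int(np.ceil(np.linalg.norm(d)/st-.01))
        if np.degrees(np.linalg.norm(rv))>.3:
            na=max(na,1);t=np.degrees(Rm.T@rv)/na;print('WP',w);print('  ',na,'x',[w[4],0,0,0]+[round(float(v),1)+0. for v in t]);Rm=down(w[3])
        if n: print('  ',n,'x',[w[4]]+[round(float(v),2)+0. for v in Rm.T@d/n/10]+[0,0,0])
        p=p+d;continue
""")
i=s.index("        for k in range(n)");j=s.index("def st()")
s=s[:i]+s[j:]
s=s.replace("""        n=max(1,int(np.ceil(max(np.linalg.norm(d)/st,np.degrees(np.linalg.norm(rv))/ang))))\n""","").replace("print('WP',w);","").replace("        out=[];na","        print('WP',w);na").replace("p=p+d;continue","p=p+d")
open('p.py','w').write(s)
E
python3 - <<'E'
from p import *
plan([(535,-351,180,2,0),(535,-351,66,2,0),(455,-353,66,2,0,20),(455,-353,180,2,0)])
E
```

```text
WP (535, -351, 180, 2, 0)
   7 x [0, 0, 0, 0, 0.0, 0.0, 9.7]
   21 x [0, -4.73, 1.26, 0.28, 0, 0, 0]
WP (535, -351, 66, 2, 0)
   3 x [0, 0.0, 0.0, 3.8, 0, 0, 0]
WP (455, -353, 66, 2, 0, 20)
   4 x [0, 0.02, -2.0, 0.0, 0, 0, 0]
WP (455, -353, 180, 2, 0)
   3 x [0, 0.0, 0.0, -3.8, 0, 0, 0]
```

>>> move_arm(series=[0, 0, 0, 0, 0, 0, 9.7, 0, 0, 0, 0, 0, 0, 9.7, 0, 0, 0, 0, 0, 0, 9.7, 0, 0, 0, 0, 0, 0, 9.7, 0, 0, 0, 0, 0, 0, 9.7], grip_force=40)

```text
time: 0.72
tool_pos: [0.2356, 0.6321, 0.2385]
tcp_rot: [1.785, 2.585, -0.002]
wrist_force: [-0.1, 0.5, 0.2]
width: -0.0
grip_force: 0.0
```

>>> move_arm(series=[0, 0, 0, 0, 0, 0, 9.7, 0, 0, 0, 0, 0, 0, 9.7, 0, -4.7, 1.26, 0.28, 0, 0, 0, 0, -4.7, 1.26, 0.28, 0, 0, 0, 0, -4.7, 1.26, 0.28, 0, 0, 0])

```text
time: 1.35
tool_pos: [0.2776, 0.491, 0.2301]
tcp_rot: [2.188, 2.254, -0.002]
wrist_force: [0.3, -0.5, 0.0]
width: -0.004
grip_force: 0.0
```

>>> move_arm(series=[0, -4.7, 1.26, 0.28, 0, 0, 0, 0, -4.7, 1.26, 0.28, 0, 0, 0, 0, -4.7, 1.26, 0.28, 0, 0, 0, 0, -4.7, 1.26, 0.28, 0, 0, 0, 0, -4.7, 1.26, 0.28, 0, 0, 0])

```text
time: 1.98
tool_pos: [0.3473, 0.2579, 0.2165]
tcp_rot: [2.189, 2.254, -0.0]
wrist_force: [1.3, 0.6, 0.9]
width: 0.002
grip_force: 0.0
```

>>> move_arm(series=[0, -4.7, 1.26, 0.28, 0, 0, 0, 0, -4.7, 1.26, 0.28, 0, 0, 0, 0, -4.7, 1.26, 0.28, 0, 0, 0, 0, -4.7, 1.26, 0.28, 0, 0, 0, 0, -4.7, 1.26, 0.28, 0, 0, 0])

```text
time: 2.6
tool_pos: [0.4171, 0.0249, 0.2026]
tcp_rot: [-2.189, -2.253, -0.0]
wrist_force: [0.6, 0.2, -0.2]
width: 0.001
grip_force: 0.0
```

>>> move_arm(series=[0, -4.7, 1.26, 0.28, 0, 0, 0, 0, -4.7, 1.26, 0.28, 0, 0, 0, 0, -4.7, 1.26, 0.28, 0, 0, 0, 0, -4.7, 1.26, 0.28, 0, 0, 0, 0, -4.7, 1.26, 0.28, 0, 0, 0])

```text
time: 3.22
tool_pos: [0.4868, -0.2081, 0.1884]
tcp_rot: [-2.189, -2.252, 0.0]
wrist_force: [0.3, -0.5, 0.1]
width: -0.001
grip_force: 0.0
```

>>> move_arm(series=[0, -4.7, 1.26, 0.28, 0, 0, 0, 0, -4.7, 1.26, 0.28, 0, 0, 0, 0, -4.7, 1.26, 0.28, 0, 0, 0, 0, 0, 0, 0, 0, 0, 0, 0, 0, 0, 0, 0, 0, 0])

```text
time: 3.85
tool_pos: [0.5281, -0.3458, 0.1796]
tcp_rot: [-2.188, -2.251, -0.0]
wrist_force: [-0.7, 0.4, 0.2]
width: 0.004
grip_force: 0.0
```

```bash
python3 - <<'E'
from p import *
st()
plan([(535,-351,66,2,0),(455,-353,66,2,0,20),(455,-353,180,2,0)])
E
```

```text
t 3.85 pos [ 528.1 -345.8  179.6] yaw 1.6 tilt [-0.002  0.002] w 0.3 F [-0.7  0.4  0.2] g 0.0 q [-0.62  0.23  1.76  0.    1.15 -0.65]
WP (535, -351, 66, 2, 0)
   1 x [0, 0, 0, 0, -0.1, -0.1, -0.4]
   3 x [0, -0.18, 0.22, 3.79, 0, 0, 0]
WP (455, -353, 66, 2, 0, 20)
   4 x [0, 0.02, -2.0, 0.0, 0, 0, 0]
WP (455, -353, 180, 2, 0)
   3 x [0, 0.0, 0.0, -3.8, 0, 0, 0]
```

Accurate motion. Push the toggle.

>>> move_arm(series=[0, -0.2, 0.2, 3.8, 0, 0, 0, 0, -0.2, 0.2, 3.8, 0, 0, 0, 0, -0.2, 0.2, 3.8, 0, 0, 0, 0, 0, -1.6, 0, 0, 0, 0, 0, 0, -1.6, 0, 0, 0, 0])

```text
time: 4.47
tool_pos: [0.5022, -0.3524, 0.0675]
tcp_rot: [2.187, 2.254, -0.0]
wrist_force: [-1.0, 0.1, 0.0]
width: -0.003
grip_force: 0.0
```

>>> move_arm(series=[0, 0, -1.6, 0, 0, 0, 0, 0, 0, -1.6, 0, 0, 0, 0, 0, 0, -1.6, 0, 0, 0, 0, 0, 0, 0, 0, 0, 0, 0, 0, 0, 1, 0, 0, 0, 0])

```text
time: 5.1
tool_pos: [0.4646, -0.3543, 0.0663]
tcp_rot: [-2.19, -2.252, -0.0]
wrist_force: [-0.0, -0.7, 0.2]
width: -0.004
grip_force: 0.0
```

>>> move_arm(series=[6.2, 0, 0, -3.8, 0, 0, 0, 6.2, 0, 0, -3.8, 0, 0, 0, 6.2, 0, 0, -3.8, 0, 0, 0, 6.2, 0, 0, 0, 0, 0, 0])

```text
time: 5.6
tool_pos: [0.4685, -0.3562, 0.1849]
tcp_rot: [2.182, 2.248, 0.001]
wrist_force: [-0.7, -0.0, -0.6]
width: 0.727
grip_force: 0.0
```

```bash
python3 - <<'E'
from m import *
from p import st,plan
st()
S=snap('scene','s1.png');T=snap('top','t1.png')
print([(a,c,onz('scene',c,.07)[:2]) for a,c,m in comps(S,['orange'],(195,125,250,160))])
print('spent',[(a,pca('scene',m,.054)) for a,c,m in comps(S,['yellow'],(285,160,325,200))])
# two-view check of rack: inner bay marks not needed; rack corners
x=.0
plan([(462,-29,180,88,6.2),(462,-29,33,88,6.2,30)])
plan([(462,-29,160,88,3.6),(619,-337,160,-4.6,3.6),(619,-337,35,-4.6,3.6,30)],start=(462,-29,33,88))
E
```

```text
t 5.6 pos [ 468.5 -356.2  184.9] yaw 1.7 tilt [ 0.007 -0.005] w 62.1 F [-0.7 -0.  -0.6] g 0.0 q [-0.69  0.14  1.86  0.    1.14 -0.72]
[(np.int32(49), array([228.36734694, 131.93877551]), array([ 0.41797202, -0.35529591]))]
spent [(np.int32(139), (array([460.7, -27.4]), np.float64(179.1)))]
WP (462, -29, 180, 88, 6.2)
   9 x [6.2, 0, 0, 0, 0.0, 0.0, -9.6]
   7 x [6.2, 0.22, 4.64, 0.01, 0, 0, 0]
WP (462, -29, 33, 88, 6.2, 30)
   5 x [6.2, 0.0, 0.0, 2.94, 0, 0, 0]
WP (462, -29, 160, 88, 3.6)
   3 x [3.6, 0.0, 0.0, -4.23, 0, 0, 0]
WP (619, -337, 160, -4.6, 3.6)
   10 x [3.6, 0, 0, 0, 0.0, 0.0, 9.3]
   7 x [3.6, -4.21, 2.59, 0.0, 0, 0, 0]
WP (619, -337, 35, -4.6, 3.6, 30)
   5 x [3.6, 0.0, 0.0, 2.5, 0, 0, 0]
```

>>> move_arm(series=[6.2, 0, 0, 0, 0, 0, -9.6, 6.2, 0, 0, 0, 0, 0, -9.6, 6.2, 0, 0, 0, 0, 0, -9.6, 6.2, 0, 0, 0, 0, 0, -9.6, 6.2, 0, 0, 0, 0, 0, -9.6])

```text
time: 6.32
tool_pos: [0.4643, -0.3533, 0.1779]
tcp_rot: [-1.073, -2.948, -0.002]
wrist_force: [-0.0, 0.2, 0.5]
width: 0.725
grip_force: 0.0
```

>>> move_arm(series=[6.2, 0, 0, 0, 0, 0, -9.6, 6.2, 0, 0, 0, 0, 0, -9.6, 6.2, 0, 0, 0, 0, 0, -9.6, 6.2, 0, 0, 0, 0, 0, -9.6, 6.2, 0.2, 4.6, 0, 0, 0, 0])

```text
time: 6.95
tool_pos: [0.4643, -0.3091, 0.1783]
tcp_rot: [-0.055, -3.139, -0.002]
wrist_force: [0.7, 1.1, 0.9]
width: 0.727
grip_force: 0.0
```

>>> move_arm(series=[6.2, 0.2, 4.7, 0, 0, 0, 0, 6.2, 0.2, 4.7, 0, 0, 0, 0, 6.2, 0.2, 4.7, 0, 0, 0, 0, 6.2, 0.2, 4.7, 0, 0, 0, 0, 6.2, 0.2, 4.7, 0, 0, 0, 0])

```text
time: 7.58
tool_pos: [0.4613, -0.0711, 0.1785]
tcp_rot: [-0.053, -3.138, -0.001]
wrist_force: [0.7, 0.3, 0.3]
width: 0.722
grip_force: 0.0
```

>>> move_arm(series=[6.2, 0.2, 4.3, 0, 0, 0, 0, 6.2, 0, 0, 0, 0, 0, 0, 6.2, 0, 0, 0, 0, 0, 0])

```text
time: 7.95
tool_pos: [0.4614, -0.0301, 0.1792]
tcp_rot: [-0.052, -3.139, 0.001]
wrist_force: [-0.6, -0.3, 0.8]
width: 0.724
grip_force: 0.0
```

```bash
python3 - <<'E'
from p import *
st()
plan([(462,-29,33,87.6,6.2,30)])
E
```

```text
t 7.95 pos [461.4 -30.1 179.2] yaw 88.1 tilt [-0.002 -0.   ] w 61.8 F [-0.6 -0.3  0.8] g 0.0 q [-0.12 -0.1   2.11 -0.    1.13 -1.66]
WP (462, -29, 33, 87.6, 6.2, 30)
   1 x [6.2, 0, 0, 0, 0.0, -0.1, 0.5]
   5 x [6.2, -0.01, 0.02, 2.92, 0, 0, 0]
```

>>> move_arm(series=[6.2, 0, 0.1, 2.9, 0, 0, 0, 6.2, 0, 0, 2.9, 0, 0, 0, 6.2, 0, 0, 2.9, 0, 0, 0, 6.2, 0, 0, 2.9, 0, 0, 0, 6.2, 0, 0, 3, 0, 0, 0])

```text
time: 8.57
tool_pos: [0.462, -0.0305, 0.0332]
tcp_rot: [-0.057, -3.141, 0.001]
wrist_force: [-0.6, 0.6, 0.8]
width: 0.727
grip_force: 0.0
```

>>> move_arm(series=[3.6, 0, 0, 0, 0, 0, 0, 3.6, 0, 0, 0, 0, 0, 0, 3.6, 0, 0, 0, 0, 0, 0, 3.6, 0, 0, 0, 0, 0, 0], grip_force=60)

```text
time: 9.07
tool_pos: [0.4619, -0.0292, 0.035]
tcp_rot: [0.053, 3.141, -0.0]
wrist_force: [-2.0, -0.7, -3.6]
width: 0.507
grip_force: 64.2
```

```bash
python3 - <<'E'
from p import *
st()
plan([(462,-29,160,88,3.6,30),(619,-337,160,-4.6,3.6),(619,-337,35,-4.6,3.6,30)])
E
```

```text
t 9.07 pos [461.9 -29.2  35. ] yaw 88.1 tilt [ 0. -0.] w 43.3 F [-2.  -0.7 -3.6] g 64.2 q [-0.12  0.1   2.23 -0.    0.82 -1.65]
WP (462, -29, 160, 88, 3.6, 30)
   5 x [3.6, 0.0, 0.0, -2.5, 0, 0, 0]
WP (619, -337, 160, -4.6, 3.6)
   10 x [3.6, 0, 0, 0, 0.0, 0.0, 9.3]
   7 x [3.6, -4.21, 2.59, 0.0, 0, 0, 0]
WP (619, -337, 35, -4.6, 3.6, 30)
   5 x [3.6, 0.0, 0.0, 2.5, 0, 0, 0]
```

>>> move_arm(series=[3.6, 0, 0, -2.5, 0, 0, 0, 3.6, 0, 0, -2.5, 0, 0, 0, 3.6, 0, 0, -2.5, 0, 0, 0, 3.6, 0, 0, -2.5, 0, 0, 0, 3.6, 0, 0, -2.5, 0, 0, 0])

```text
time: 9.7
tool_pos: [0.4624, -0.0289, 0.161]
tcp_rot: [0.053, 3.139, -0.0]
wrist_force: [0.4, 0.1, -4.2]
width: 0.503
grip_force: 64.1
```

>>> move_arm(series=[3.6, 0, 0, 0, 0, 0, 9.3, 3.6, 0, 0, 0, 0, 0, 9.3, 3.6, 0, 0, 0, 0, 0, 9.3, 3.6, 0, 0, 0, 0, 0, 9.3, 3.6, 0, 0, 0, 0, 0, 9.3])

```text
time: 10.32
tool_pos: [0.4624, -0.0289, 0.1601]
tcp_rot: [1.295, 2.86, 0.001]
wrist_force: [0.2, 0.1, -3.9]
width: 0.504
grip_force: 64.3
```

>>> move_arm(series=[3.6, 0, 0, 0, 0, 0, 9.3, 3.6, 0, 0, 0, 0, 0, 9.3, 3.6, 0, 0, 0, 0, 0, 9.3, 3.6, 0, 0, 0, 0, 0, 9.3, 3.6, 0, 0, 0, 0, 0, 9.3])

```text
time: 10.95
tool_pos: [0.4624, -0.0289, 0.1601]
tcp_rot: [2.32, 2.117, 0.002]
wrist_force: [0.8, -0.0, -2.8]
width: 0.503
grip_force: 64.2
```

>>> move_arm(series=[3.6, -4.2, 2.6, 0, 0, 0, 0, 3.6, -4.2, 2.6, 0, 0, 0, 0, 3.6, -4.2, 2.6, 0, 0, 0, 0, 3.6, -4.2, 2.6, 0, 0, 0, 0, 3.6, -4.2, 2.6, 0, 0, 0, 0])

```text
time: 11.58
tool_pos: [0.5745, -0.2509, 0.1601]
tcp_rot: [2.314, 2.123, 0.001]
wrist_force: [0.3, 0.6, -3.3]
width: 0.503
grip_force: 64.3
```

>>> move_arm(series=[3.6, -4.2, 2.6, 0, 0, 0, 0, 3.6, -4.2, 2.6, 0, 0, 0, 0, 3.6, 0, 0, 0, 0, 0, 0, 3.6, 0, 0, 0, 0, 0, 0])

```text
time: 12.08
tool_pos: [0.6178, -0.3373, 0.1591]
tcp_rot: [-2.315, -2.122, -0.0]
wrist_force: [-0.6, 0.1, -4.0]
width: 0.505
grip_force: 68.0
```

```bash
python3 - <<'E'
from p import *
st()
plan([(618.5,-337,36,-4.6,3.6,25)])
E
```

```text
t 12.07 pos [ 617.8 -337.3  159.1] yaw -5.0 tilt [-0.001  0.001] w 43.2 F [-0.6  0.1 -4. ] g 68.0 q [-0.54  0.37  1.61  0.    1.16 -0.45]
WP (618.5, -337, 36, -4.6, 3.6, 25)
   1 x [3.6, 0, 0, 0, 0.0, -0.1, -0.4]
   5 x [3.6, 0.01, 0.01, 2.46, 0, 0, 0]
```

>>> move_arm(series=[3.6, 0, 0, 2.5, 0, 0, 0, 3.6, 0, 0, 2.5, 0, 0, 0, 3.6, 0, 0, 2.5, 0, 0, 0, 3.6, 0, 0, 2.5, 0, 0, 0, 3.6, 0, 0, 2.2, 0, 0, 0])

```text
time: 12.7
tool_pos: [0.6177, -0.336, 0.0369]
tcp_rot: [-2.313, -2.125, -0.0]
wrist_force: [-0.2, -1.3, -3.3]
width: 0.505
grip_force: 68.3
```

>>> move_arm(series=[3.6, 0, 0, 0.2, 0, 0, 0, 5.4, 0, 0, 0, 0, 0, 0, 5.4, 0, 0, 0, 0, 0, 0, 5.4, 0, 0, -2.5, 0, 0, 0, 5.4, 0, 0, -4, 0, 0, 0])

```text
time: 13.32
tool_pos: [0.6177, -0.3375, 0.1012]
tcp_rot: [-2.315, -2.123, 0.0]
wrist_force: [-0.1, -0.6, 0.3]
width: 0.633
grip_force: 0.0
```

>>> move_arm(series=[6.6, 0, 0, -4, 0, 0, 0, 6.6, 0, 0, -2.5, 0, 0, 0])

```text
time: 13.58
tool_pos: [0.62, -0.3389, 0.1709]
tcp_rot: [2.31, 2.119, 0.003]
wrist_force: [-0.2, -0.3, 0.6]
width: 0.774
grip_force: 0.0
```

```bash
python3 - <<'E'
from m import *
from p import st,plan
st()
S=snap('scene','s2.png');T=snap('top','t2.png')
print('B',[(a,pca('scene',m,.048)) for a,c,m in comps(S,['white'],(180,170,235,215),50)],[(a,c,onz('scene',c,.048)) for a,c,m in comps(S,['orange'],(180,170,235,215),10)])
print('A',[(a,pca('scene',m,.048)) for a,c,m in comps(S,['white'],(300,235,350,285),50)],[(a,c,onz('scene',c,.048)) for a,c,m in comps(S,['orange'],(300,235,350,285),10)])
print('sp',[(a,pca('scene',m,.053)) for a,c,m in comps(S,['yellow'],(150,145,235,210),10)])
plan([(665,-193.5,150,-70,6.6),(665,-193.5,27,-70,6.6,30)])
E
```

```text
t 13.57 pos [ 620.  -338.9  170.9] yaw -5.0 tilt [ 0.006 -0.004] w 66.1 F [-0.2 -0.3  0.6] g 0.0 q [-0.54  0.36  1.6   0.    1.17 -0.45]
B [(np.int32(161), (array([ 664.8, -190.2]), np.float64(17.9)))] [(np.int32(23), array([211., 183.]), array([ 0.62651076, -0.20518123,  0.048     ])), (np.int32(27), array([196.14814815, 199.48148148]), array([ 0.70006411, -0.177159  ,  0.048     ]))]
A [(np.int32(310), (array([663., 179.]), np.float64(178.0)))] [(np.int32(47), array([334.9787234 , 247.65957447]), array([0.62334241, 0.1801006 , 0.048     ])), (np.int32(53), array([312., 267.]), array([0.70061316, 0.17688843, 0.048     ]))]
sp [(np.int32(108), (array([ 617. , -334.2]), np.float64(85.4)))]
WP (665, -193.5, 150, -70, 6.6)
   7 x [6.6, 0, 0, 0, 0.1, 0.0, 9.3]
   4 x [6.6, 2.28, -3.06, 0.56, 0, 0, 0]
WP (665, -193.5, 27, -70, 6.6, 30)
   5 x [6.6, 0.0, 0.0, 2.46, 0, 0, 0]
```

>>> move_arm(series=[6.6, 0, 0, 0, 0, 0, 9.3, 6.6, 0, 0, 0, 0, 0, 9.3, 6.6, 0, 0, 0, 0, 0, 9.3, 6.6, 0, 0, 0, 0, 0, 9.3, 6.6, 0, 0, 0, 0, 0, 9.3])

```text
time: 14.3
tool_pos: [0.6177, -0.3375, 0.1647]
tcp_rot: [-2.968, -1.029, 0.001]
wrist_force: [-0.1, -0.3, 0.4]
width: 0.774
grip_force: 0.0
```

>>> move_arm(series=[6.6, 0, 0, 0, 0, 0, 9.3, 6.6, 0, 0, 0, 0, 0, 9.3, 6.6, 2.3, -3, 0.5, 0, 0, 0, 6.6, 2.3, -3, 0.5, 0, 0, 0, 6.6, 2.3, -3, 0.5, 0, 0, 0])

```text
time: 14.92
tool_pos: [0.6521, -0.2286, 0.1496]
tcp_rot: [-3.094, -0.543, 0.0]
wrist_force: [0.3, 0.1, -0.2]
width: 0.776
grip_force: 0.0
```

>>> move_arm(series=[6.6, 2.3, -3, 0.5, 0, 0, 0, 6.6, 0, 0, 0, 0, 0, 0, 6.6, 0, 0, 0, 0, 0, 0])

```text
time: 15.3
tool_pos: [0.6633, -0.1937, 0.145]
tcp_rot: [3.094, 0.545, -0.001]
wrist_force: [-0.2, -1.0, -0.7]
width: 0.771
grip_force: 0.0
```

```bash
python3 - <<'E'
from p import *
st()
plan([(665,-193.3,28,-70.2,6.6,30)])
E
```

```text
t 15.3 pos [ 663.3 -193.7  145. ] yaw -70.0 tilt [-0.001 -0.   ] w 65.9 F [-0.2 -1.  -0.7] g 0.0 q [-0.32  0.36  1.66 -0.    1.12  0.9 ]
WP (665, -193.3, 28, -70.2, 6.6, 30)
   4 x [6.6, 0.05, 0.0, 2.93, 0, 0, 0]
```

>>> move_arm(series=[6.6, 0.2, 0, 2.9, 0, 0, 0, 6.6, 0, 0, 2.9, 0, 0, 0, 6.6, 0, 0, 2.9, 0, 0, 0, 6.6, 0, 0, 2.9, 0, 0, 0, 6.6, 0, 0, 0, 0, 0, 0])

```text
time: 15.92
tool_pos: [0.6624, -0.1934, 0.0263]
tcp_rot: [-3.092, -0.541, 0.009]
wrist_force: [-0.2, -0.3, -0.8]
width: 0.769
grip_force: 0.0
```

>>> move_arm(series=[3.6, 0, 0, 0, 0, 0, 0, 3.6, 0, 0, 0, 0, 0, 0, 3.6, 0, 0, 0, 0, 0, 0, 3.6, 0, 0, 0, 0, 0, 0, 3.6, 0, 0, 0, 0, 0, 0])

```text
time: 16.55
tool_pos: [0.6667, -0.1935, 0.0314]
tcp_rot: [3.092, 0.544, 0.004]
wrist_force: [-0.8, -0.7, 5.3]
width: 0.502
grip_force: 64.8
```

```bash
python3 - <<'E'
from p import *
st()
plan([(665,-193.3,140,-92,3.6,30),(459.2,-106.8,140,-92,3.6)])
E
```

```text
t 16.55 pos [ 666.7 -193.5   31.4] yaw -70.0 tilt [ 0.003 -0.001] w 42.9 F [-0.8 -0.7  5.3] g 64.8 q [-0.32  0.48  1.72 -0.    0.94  0.9 ]
WP (665, -193.3, 140, -92, 3.6, 30)
   3 x [3.6, 0, 0, 0, 0.0, 0.0, 7.3]
   4 x [3.6, -0.04, 0.0, -2.71, 0, 0, 0]
WP (459.2, -106.8, 140, -92, 3.6)
   5 x [3.6, -4.17, -1.59, 0.0, 0, 0, 0]
```

>>> move_arm(series=[3.6, 0, 0, -2.7, 0, 0, 0, 3.6, 0, 0, -2.7, 0, 0, 0, 3.6, 0, 0, -2.7, 0, 0, 0, 3.6, 0, 0, -2.7, 0, 0, 0, 3.6, 0, 0, 0, 0, 0, 7.3])

```text
time: 17.18
tool_pos: [0.6668, -0.1928, 0.1399]
tcp_rot: [3.122, 0.342, 0.006]
wrist_force: [0.3, -0.3, -3.6]
width: 0.501
grip_force: 63.8
```

>>> move_arm(series=[3.6, 0, 0, 0, 0, 0, 7.3, 3.6, 0, 0, 0, 0, 0, 7.3, 3.6, -4.1, -1.6, 0, 0, 0, 0, 3.6, -4.1, -1.6, 0, 0, 0, 0, 3.6, -4.1, -1.6, 0, 0, 0, 0])

```text
time: 17.8
tool_pos: [0.5418, -0.1395, 0.136]
tcp_rot: [-3.14, 0.053, 0.004]
wrist_force: [-0.4, 0.7, -3.0]
width: 0.5
grip_force: 63.6
```

>>> move_arm(series=[3.6, -4.1, -1.6, 0, 0, 0, 0, 3.6, -4.1, -1.6, 0, 0, 0, 0, 3.6, 0, 0, 0, 0, 0, 0, 3.6, 0, 0, 0, 0, 0, 0])

```text
time: 18.3
tool_pos: [0.4632, -0.1057, 0.1373]
tcp_rot: [3.141, -0.053, 0.001]
wrist_force: [0.7, -0.3, -3.7]
width: 0.503
grip_force: 63.5
```

```bash
python3 - <<'E'
from m import *
from p import st,plan
st();s=read_state()['tool_pos'];print(s*1000)
S=snap('scene','s3.png');T=snap('top','t3.png')
u=proj('scene',s).astype(int);v=proj('top',s).astype(int);print(u,v)
print('strips',[(a,c,onz('scene',c,s[2]+.022)) for a,c,m in comps(S,['orange'],(u[0]-40,u[1]-45,u[0]+40,u[1]+30),10)])
print('lab',[(a,c,pca('scene',m,s[2]+.022)) for a,c,m in comps(S,['white'],(u[0]-40,u[1]-45,u[0]+40,u[1]+30),40)])
cv2.imwrite('pics/c3.png',np.hstack([cv2.resize(I[max(q[1]-70,0):q[1]+70,max(q[0]-70,0):q[0]+70],(400,400),interpolation=cv2.INTER_CUBIC) for I,q in((S,u),(T,v))])[:,:,::-1])
plan([(459.2,-106.8,36,-92,3.6,20)])
E
```

```text
t 18.3 pos [ 463.2 -105.7  137.3] yaw -91.9 tilt [ 0.001 -0.   ] w 43.0 F [ 0.7 -0.3 -3.7] g 63.5 q [-0.28 -0.03  2.13  0.    1.04  1.33]
[ 463.24955253 -105.65333332  137.3036639 ]
[280 141] [326 260]
strips [(np.int32(18), array([270.83333333, 140.88888889]), array([ 0.50801117, -0.09995794,  0.15930366]))]
lab []
WP (459.2, -106.8, 36, -92, 3.6, 20)
   6 x [3.6, -0.09, 0.01, 1.7, 0, 0, 0]
```

View pics/c3.png

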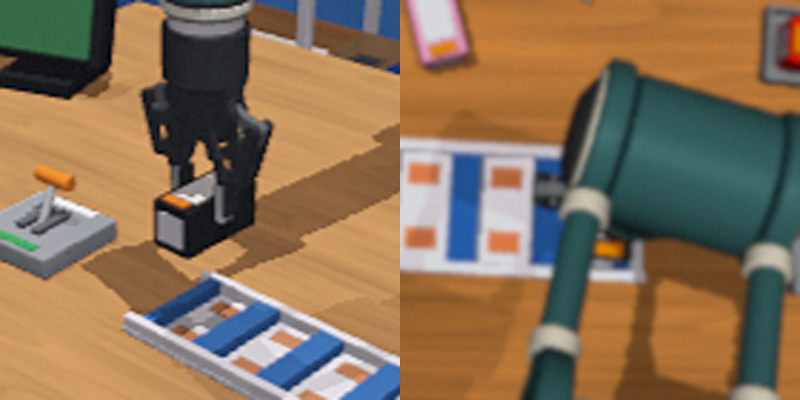

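```bash
python3 - <<'E'
from m import *
S=cv2.imread('pics/s3.png')[:,:,::-1].copy();T=cv2.imread('pics/t3.png')[:,:,::-1].copy()
X=[(a,c,rect(m)) for a,c,m in comps(T,['orange'],(318,264,345,285),8)];print(X)
Y=[(a,c,rect(m)) for a,c,m in comps(S,['orange'],(240,110,320,160),8)];print(Y)
for z in(.150,.155,.16):
    print(z,[onz('top',x[1],z)[:2]*1000 for x in X],[onz('scene',y[1],z)[:2]*1000 for y in Y])
a=cv2.resize(S[100:190,235:325],(600,600),interpolation=cv2.INTER_CUBIC);cv2.imwrite('pics/c4.png',a[:,:,::-1])
E
```

```text
[]
[(np.int32(18), array([270.83333333, 140.88888889]), ((271.00006103515625, 141.00003051757812), (8.049844741821289, 1.7888542413711548), 26.56505012512207))]
0.15 [] [array([ 494.35777259, -112.01784209])]
0.155 [] [array([ 501.6954178 , -105.53657608])]
0.16 [] [array([509.03306302, -99.05531008])]
```

View pics/c4.png

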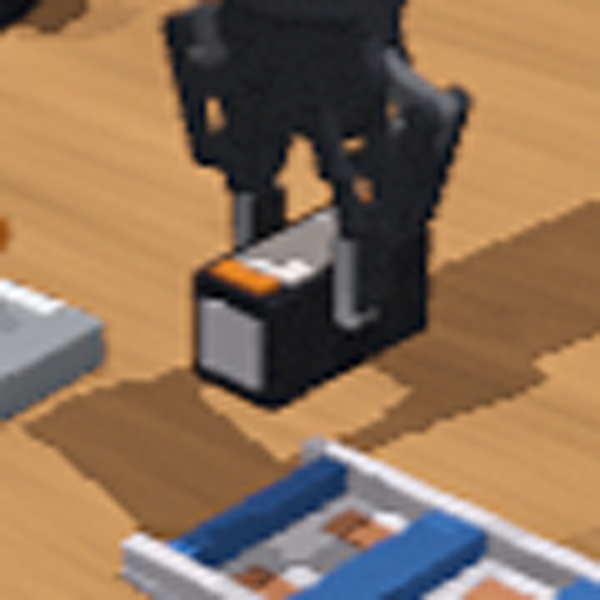

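>>> move_arm(series=[3.6, -0.3, 0.1, 2.5, 0, 0, 0, 3.6, 0, 0, 2.5, 0, 0, 0, 3.6, 0, 0, 2.5, 0, 0, 0, 3.6, 0, 0, 0, 0, 0, 0])

```text
time: 18.9
tool_pos: [0.4589, -0.1065, 0.0604]
tcp_rot: [-3.14, 0.054, 0.008]
wrist_force: [-1.0, 0.2, -4.1]
width: 0.503
grip_force: 63.4
```

>>> move_arm(series=[3.6, 0, 0, 0, 0, 0, 0])

```text
time: 19.02
tool_pos: [0.4614, -0.1071, 0.0632]
tcp_rot: [3.141, -0.053, 0.002]
wrist_force: [0.4, 0.4, -3.0]
width: 0.504
grip_force: 63.4
```

```bash
python3 - <<'E'
from m import *
from p import st,plan
st()
S=snap('scene','s5.png');T=snap('top','t5.png')
Y=[(a,c,rect(m)) for a,c,m in comps(S,['orange'],(265,140,310,185),8)]
for z in(.076,.079,.082): print(z,[(y[0],onz('scene',y[1],z)[:2]*1000) for y in Y])
cv2.imwrite('pics/c5.png',np.hstack([cv2.resize(S[130:220,240:330],(400,400),interpolation=cv2.INTER_CUBIC),cv2.resize(T[220:310,280:370],(400,400),interpolation=cv2.INTER_CUBIC)])[:,:,::-1])
E
```

```text
t 19.02 pos [ 461.4 -107.1   63.2] yaw -91.9 tilt [ 0.001 -0.   ] w 43.0 F [ 0.4  0.4 -3. ] g 63.4 q [-0.28  0.07  2.19  0.    0.88  1.32]
0.076 [(np.int32(19), array([ 493.22573539, -113.14306617]))]
0.079 [(np.int32(19), array([ 497.02113528, -109.78992076]))]
0.082 [(np.int32(19), array([ 500.81653517, -106.43677535]))]
```

View pics/c5.png

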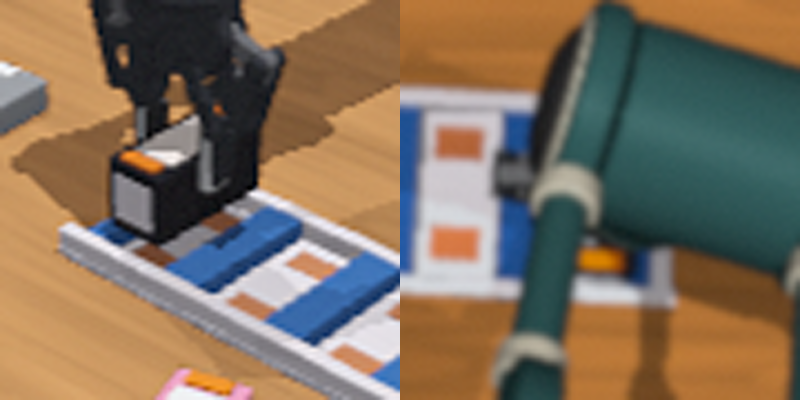

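>>> move_arm(series=[3.6, -0.15, 0, 1.2, 0, 0, 0, 3.6, 0, 0, 0.6, 0, 0, 0, 3.6, 0, 0, 0.4, 0, 0, 0])

```text
time: 19.5
tool_pos: [0.4581, -0.1065, 0.0398]
tcp_rot: [-3.141, 0.053, 0.002]
wrist_force: [-0.2, -0.6, -3.8]
width: 0.501
grip_force: 63.6
```

>>> move_arm(series=[3.6, 0, 0, 0.2, 0, 0, 0, 3.6, 0, 0, 0, 0, 0, 0])

```text
time: 19.75
tool_pos: [0.4586, -0.1066, 0.0383]
tcp_rot: [-3.141, 0.053, 0.0]
wrist_force: [-0.4, 0.3, -3.4]
width: 0.504
grip_force: 63.6
```

>>> move_arm(series=[3.6, 0, 0, 0.15, 0, 0, 0, 5.2, 0, 0, 0, 0, 0, 0, 5.2, 0, 0, 0, 0, 0, 0, 5.2, 0, 0, -2, 0, 0, 0, 5.2, 0, 0, -4, 0, 0, 0])

```text
time: 20.38
tool_pos: [0.4571, -0.1062, 0.0962]
tcp_rot: [-3.14, 0.053, 0.006]
wrist_force: [0.5, -1.3, 0.5]
width: 0.608
grip_force: 0.0
```

>>> move_arm(series=[6.6, 0, 0, -4, 0, 0, 0, 6.6, 0, 0, -2, 0, 0, 0, 6.6, 0, 0, 0, 0, 0, 0])

```text
time: 20.75
tool_pos: [0.4606, -0.1072, 0.1594]
tcp_rot: [3.14, -0.053, 0.008]
wrist_force: [0.0, 0.6, -1.3]
width: 0.774
grip_force: 0.0
```

```bash
python3 - <<'E'
from m import *
from p import st,plan
st()
S=snap('scene','s6.png')
print('B',[(a,pca('scene',m,.054)) for a,c,m in comps(S,['white'],(245,145,290,190),40)],[(a,c,onz('scene',c,.054)*1000) for a,c,m in comps(S,['orange'],(245,140,295,190),8)])
print('A',[(a,pca('scene',m,.048)) for a,c,m in comps(S,['white'],(300,235,350,285),50)],[(a,c,onz('scene',c,.048)) for a,c,m in comps(S,['orange'],(300,235,350,285),10)])
plan([(664.8,178,150,-92.5,6.6),(664.8,178,29,-92.5,6.6,30)])
E
```

```text
t 20.75 pos [ 460.6 -107.2  159.4] yaw -91.9 tilt [ 0.005 -0.002] w 66.1 F [ 0.   0.6 -1.3] g 0.0 q [-0.28 -0.06  2.11 -0.    1.08  1.32]
B [(np.int32(42), (array([ 441. , -106.7]), np.float64(21.6))), (np.int32(50), (array([ 476.5, -105.4]), np.float64(97.6))), (np.int32(59), (array([551. , -91.3]), np.float64(89.6)))] [(np.int32(19), array([291.15789474, 163.        ]), array([ 417.21617612, -104.83395661,   54.        ])), (np.int32(19), array([272., 174.]), array([ 496.16087082, -107.21542404,   54.        ]))]
A [(np.int32(310), (array([663., 179.]), np.float64(178.0)))] [(np.int32(47), array([334.9787234 , 247.65957447]), array([0.62334241, 0.1801006 , 0.048     ])), (np.int32(53), array([312., 267.]), array([0.70061316, 0.17688843, 0.048     ]))]
WP (664.8, 178, 150, -92.5, 6.6)
   1 x [6.6, 0, 0, 0, 0.0, -0.1, 0.6]
   8 x [6.6, 2.41, -3.67, 0.1, 0, 0, 0]
WP (664.8, 178, 29, -92.5, 6.6, 30)
   5 x [6.6, 0.0, 0.0, 2.42, 0, 0, 0]
```

>>> move_arm(series=[6.6, 0, 0, 0, 0, 0, -10, 6.6, 0, 0, 0, 0, 0, -10, 6.6, 0, 0, 0, 0, 0, -10, 6.6, 0, 0, 0, 0, 0, -10, 6.6, 0, 0, 0, 0, 0, -10])

```text
time: 21.42
tool_pos: [0.4574, -0.1063, 0.1549]
tcp_rot: [-2.864, -1.287, 0.004]
wrist_force: [-0.1, 0.7, 0.2]
width: 0.772
grip_force: 0.0
```

>>> move_arm(series=[6.6, 0, 0, 0, 0, 0, -10, 6.6, 0, 0, 0, 0, 0, -10, 6.6, 0, 0, 0, 0, 0, -10, 6.6, 0, 0, 0, 0, 0, -10, 6.6, 0, 0, 0, 0, 0, -10])

```text
time: 22.05
tool_pos: [0.4574, -0.1063, 0.1549]
tcp_rot: [-2.051, -2.376, 0.002]
wrist_force: [0.4, 0.2, -0.5]
width: 0.769
grip_force: 0.0
```

>>> move_arm(series=[6.6, 0, 0, 0, 0, 0, -10, 6.6, 0, 0, 0, 0, 0, -10, 6.6, 0, 0, 0, 0, 0, -10, 6.6, 0, 0, 0, 0, 0, -10, 6.6, 0, 0, 0, 0, 0, -10])

```text
time: 22.68
tool_pos: [0.4574, -0.1063, 0.1549]
tcp_rot: [-0.855, -3.019, -0.0]
wrist_force: [-0.1, -0.6, -0.3]
width: 0.776
grip_force: 0.0
```

>>> move_arm(series=[6.6, 0, 0, 0, 0, 0, -10, 6.6, 0, 0, 0, 0, 0, -10, 6.6, 0, 0, 0, 0, 0, -9.5, 6.6, -2.5, 3.6, 0.1, 0, 0, 0, 6.6, -2.5, 3.6, 0.1, 0, 0, 0])

```text
time: 23.3
tool_pos: [0.511, -0.0363, 0.153]
tcp_rot: [-0.069, -3.138, -0.0]
wrist_force: [0.9, -0.6, -0.4]
width: 0.775
grip_force: 0.0
```

>>> move_arm(series=[6.6, -2.5, 3.6, 0.1, 0, 0, 0, 6.6, -2.5, 3.6, 0.1, 0, 0, 0, 6.6, -2.5, 3.6, 0.1, 0, 0, 0, 6.6, -2.5, 3.6, 0.1, 0, 0, 0, 6.6, -2.5, 3.6, 0.1, 0, 0, 0])

```text
time: 23.92
tool_pos: [0.6438, 0.1386, 0.1473]
tcp_rot: [-0.067, -3.137, 0.001]
wrist_force: [-0.0, 0.2, 0.3]
width: 0.778
grip_force: 0.0
```

>>> move_arm(series=[6.6, -2.5, 3.6, 0.1, 0, 0, 0, 6.6, 0, 0, 0, 0, 0, 0, 6.6, 0, 0, 0, 0, 0, 0])

```text
time: 24.3
tool_pos: [0.6694, 0.1721, 0.1467]
tcp_rot: [-0.066, -3.137, 0.002]
wrist_force: [-1.2, -0.1, -1.0]
width: 0.773
grip_force: 0.0
```

```bash
python3 - <<'E'
from p import *
st()
plan([(664.8,178,30,87.5,6.6,30)])
E
```

```text
t 24.3 pos [669.4 172.1 146.7] yaw 87.6 tilt [-0.004 -0.001] w 66.0 F [-1.2 -0.1 -1. ] g 0.0 q [ 0.22  0.36  1.65 -0.    1.13 -1.31]
WP (664.8, 178, 30, 87.5, 6.6, 30)
   4 x [6.6, 0.11, 0.15, 2.92, 0, 0, 0]
```

>>> move_arm(series=[6.6, 0.5, 0.6, 2.9, 0, 0, 0, 6.6, 0, 0, 2.9, 0, 0, 0, 6.6, 0, 0, 2.9, 0, 0, 0, 6.6, 0, 0, 2.9, 0, 0, 0, 6.6, 0, 0, 0, 0, 0, 0])

```text
time: 24.92
tool_pos: [0.6622, 0.1767, 0.0294]
tcp_rot: [-0.069, -3.133, 0.003]
wrist_force: [-0.1, -0.4, -0.0]
width: 0.771
grip_force: 0.0
```

>>> move_arm(series=[6.6, 0, 0, 0, 0, 0, 0, 3.6, 0, 0, 0, 0, 0, 0, 3.6, 0, 0, 0, 0, 0, 0, 3.6, 0, 0, 0, 0, 0, 0, 3.6, 0, 0, 0, 0, 0, 0])

```text
time: 25.55
tool_pos: [0.6677, 0.1789, 0.0354]
tcp_rot: [0.067, 3.137, 0.001]
wrist_force: [-0.1, -0.7, 6.8]
width: 0.495
grip_force: 64.3
```

```bash
python3 - <<'E'
from p import *
st()
plan([(664.8,178,140,88,3.6,30),(467.4,127.3,140,88,3.6)])
E
```

```text
t 25.55 pos [667.7 178.9  35.4] yaw 87.6 tilt [0.004 0.   ] w 42.3 F [-0.1 -0.7  6.8] g 64.3 q [ 0.23  0.47  1.73 -0.    0.94 -1.3 ]
WP (664.8, 178, 140, 88, 3.6, 30)
   1 x [3.6, 0, 0, 0, 0.0, 0.2, -0.4]
   4 x [3.6, 0.07, -0.03, -2.62, 0, 0, 0]
WP (467.4, 127.3, 140, 88, 3.6)
   5 x [3.6, 3.91, -1.15, 0.0, 0, 0, 0]
```

>>> move_arm(series=[3.6, 0, 0, -2.7, 0, 0, 0, 3.6, 0, 0, -2.7, 0, 0, 0, 3.6, 0, 0, -2.7, 0, 0, 0, 3.6, 0, 0, -2.7, 0, 0, -0.4, 3.6, 3.9, -1.16, 0, 0, 0, 0])

```text
time: 26.18
tool_pos: [0.6304, 0.1695, 0.1442]
tcp_rot: [0.056, 3.133, 0.003]
wrist_force: [0.1, 0.4, -5.3]
width: 0.502
grip_force: 63.1
```

>>> move_arm(series=[3.6, 3.9, -1.16, 0, 0, 0, 0, 3.6, 3.9, -1.16, 0, 0, 0, 0, 3.6, 3.9, -1.16, 0, 0, 0, 0, 3.6, 3.9, -1.16, 0, 0, 0, 0, 3.6, 0, 0, 0, 0, 0, 0])

```text
time: 26.8
tool_pos: [0.4642, 0.1268, 0.1388]
tcp_rot: [-0.056, -3.135, 0.002]
wrist_force: [1.0, 0.1, -5.0]
width: 0.498
grip_force: 62.8
```

>>> move_arm(series=[3.6, 0, 0, 2.5, 0, 0, 0, 3.6, 0, 0, 2.5, 0, 0, 0, 3.6, 0, 0, 2, 0, 0, 0, 3.6, 0, 0, 0, 0, 0, 0, 3.6, 0, 0, 0, 0, 0, 0])

```text
time: 27.42
tool_pos: [0.4698, 0.128, 0.0715]
tcp_rot: [0.056, 3.14, 0.0]
wrist_force: [0.9, 0.4, -3.8]
width: 0.497
grip_force: 62.8
```

```bash
python3 - <<'E'
from m import *
from p import st,plan
st()
S=snap('scene','s7.png');T=snap('top','t7.png');s=read_state()['tool_pos'];u=proj('scene',s).astype(int);print(u)
Y=[(a,c,rect(m)) for a,c,m in comps(S,['orange'],(u[0]-40,u[1]-35,u[0]+30,u[1]+30),8)]
for z in(.082,.086,.09): print(z,[(y[0],onz('scene',y[1],z)[:2]*1000) for y in Y])
v=proj('top',s).astype(int);q=lambda I,u:cv2.resize(I[u[1]-45:u[1]+45,u[0]-45:u[0]+45],(400,400),interpolation=cv2.INTER_CUBIC)
cv2.imwrite('pics/c7.png',np.hstack([q(S,u),q(T,v)])[:,:,::-1])
E
```

```text
t 27.43 pos [469.8 128.   71.5] yaw 88.0 tilt [0.001 0.   ] w 42.4 F [ 0.9  0.4 -3.8] g 62.8 q [ 0.21  0.08  2.16  0.    0.9  -1.32]
[353 197]
0.082 [(np.int32(31), array([500.80911919, 126.26207425]))]
0.086 [(np.int32(31), array([505.86970888, 128.95987389]))]
0.09 [(np.int32(31), array([510.93029858, 131.65767353]))]
```

View pics/c7.png

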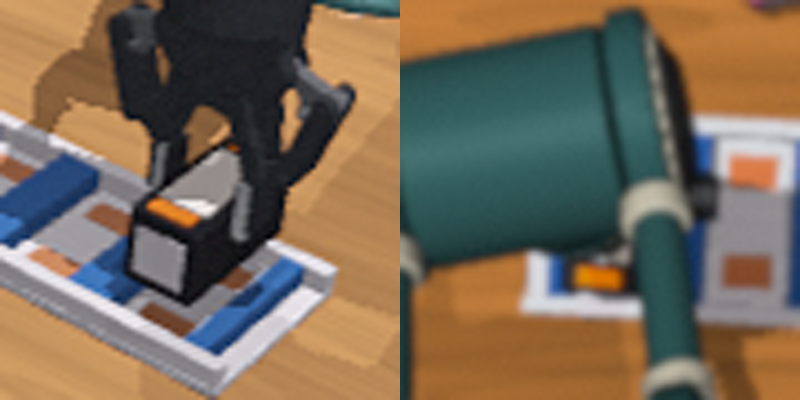

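>>> move_arm(series=[3.6, 0, -0.05, 1, 0, 0, 0, 3.6, 0, 0, 1, 0, 0, 0, 3.6, 0, 0, 0.6, 0, 0, 0, 3.6, 0, 0, 0, 0, 0, 0])

```text
time: 28.02
tool_pos: [0.4683, 0.1271, 0.044]
tcp_rot: [-0.056, -3.139, 0.001]
wrist_force: [-0.1, -0.3, -4.7]
width: 0.497
grip_force: 62.9
```

>>> move_arm(series=[3.6, 0, 0, 0.2, 0, 0, 0, 3.6, 0, 0, 0.2, 0, 0, 0, 3.6, 0, 0, 0, 0, 0, 0])

```text
time: 28.4
tool_pos: [0.4694, 0.1273, 0.0414]
tcp_rot: [0.056, 3.14, 0.0]
wrist_force: [-0.5, 0.2, -1.7]
width: 0.502
grip_force: 63.2
```

>>> move_arm(series=[5.2, 0, 0, 0, 0, 0, 0, 5.2, 0, 0, 0, 0, 0, 0, 5.2, 0, 0, -2, 0, 0, 0, 5.2, 0, 0, -4, 0, 0, 0, 5.2, 0, 0, -4, 0, 0, 0])

```text
time: 29.02
tool_pos: [0.4691, 0.1272, 0.1422]
tcp_rot: [0.056, 3.141, 0.0]
wrist_force: [1.6, -0.3, -0.3]
width: 0.61
grip_force: 0.0
```

>>> move_arm(series=[5.2, 0, 0, -2, 0, 0, 0, 5.2, 0, -4, 0, 0, 0, 0, 5.2, 0, -4, 0, 0, 0, 0, 5.2, 0, 0, 0, 0, 0, 0, 5.2, 0, 0, 0, 0, 0, 0])

```text
time: 29.65
tool_pos: [0.4665, 0.0475, 0.1613]
tcp_rot: [0.057, 3.14, 0.001]
wrist_force: [0.3, -0.8, 0.0]
width: 0.608
grip_force: 0.0
```

```bash
python3 - <<'E'
from m import *
from p import st
np.set_printoptions(suppress=True,precision=1)
st()
S=snap('scene','s8.png');T=snap('top','t8.png')
print('A',[(a,c,onz('scene',c,.054)*1000) for a,c,m in comps(S,['orange'],(320,175,390,230),8)])
print('B',[(a,c,onz('scene',c,.054)*1000) for a,c,m in comps(S,['orange'],(245,140,295,190),8)])
print('sp',[(a,c,pca('scene',m,.053)) for a,c,m in comps(S,['yellow'],(150,145,235,210),10)])
print('tog',[(a,c,onz('scene',c,.07)*1000) for a,c,m in comps(S,['orange'],(195,120,250,160))])
# isolator plate: yellow hull quad, diagonals
def quad(n,im,bx):
    m=sum(x[2] for x in comps(im,['yellow'],bx,30));p=cv2.findNonZero(m);h=cv2.convexHull(p)
    q=cv2.minAreaRect(h)
    e=.01
    while True:
        a=cv2.approxPolyDP(h,e*cv2.arcLength(h,True),True)
        if len(a)<=4: break
        e+=.005
    a=a[:,0].astype(float);w=np.array([onz(n,x,.04)[:2]*1000 for x in a]);i=np.argsort(np.arctan2(*(w-w.mean(0)).T[::-1]));w=w[i];a=a[i]
    def X(w): A=np.c_[w[2]-w[0],-(w[3]-w[1])];s=np.linalg.solve(A,w[1]-w[0]);return w[0]+s[0]*(w[2]-w[0])
    print(n,'quad',w.tolist(),'ctr',X(w),'edges',[round(float(np.degrees(np.arctan2(*(w[(k+1)%4]-w[k])[::-1]))),1) for k in range(4)],'mm',wrect(n,cv2.fillConvexPoly(np.zeros_like(m),h,1),.04));return X(a)
a=quad('scene',S,(395,210,485,285));b=quad('top',T,(120,235,182,292));print(a,b,two(a,b)[0]*1000)
for n,im,bx in(('scene',S,(380,255,425,330)),('top',T,(140,170,172,226))):
    m=sum(x[2] for x in comps(im,['red','red2'],bx,10));w=[x[2] for x in comps(im,['white'],bx,10)]
    print(n,'red',wrect(n,m,.052),'white',[(pca(n,x,.052),wrect(n,x,.052)) for x in w])
E
```

```text
t 29.65 pos [466.5  47.5 161.3] yaw 87.9 tilt [0. 0.] w 51.9 F [ 0.3 -0.8  0. ] g 0.0 q [ 0.1 -0.1  2.1  0.   1.1 -1.5]
A [(np.int32(29), array([362.9, 195.6]), array([425.1, 130. ,  54. ])), (np.int32(28), array([345.1, 209.4]), array([502.2, 127.3,  54. ]))]
B [(np.int32(11), array([291.2, 162.9]), array([ 416.8, -105.1,   54. ])), (np.int32(19), array([272., 174.]), array([ 496.2, -107.2,   54. ]))]
sp [(np.int32(113), array([182.2, 163.5]), (array([ 617., -335.]), np.float64(84.1)))]
tog [(np.int32(51), array([228.3, 131.9]), array([ 418.1, -355.5,   70. ]))]
scene quad [[408.0007149395466, 294.8256591292989], [501.3440707168012, 296.37872153465804], [506.46178010825673, 392.23917466751124], [403.47243422030385, 395.91380654907374]] ctr [456.1 342.4] edges [1.0, 86.9, 178.0, -87.4] mm (array([452.9, 344.2]), array([103.3, 107. ]), 87.1)
top quad [[403.55648021711266, 303.50676133968653], [491.3452879039927, 288.06270650199656], [507.6444257682651, 380.80303308104556], [419.3360610880554, 395.14820867944326]] ctr [455.2 341.8] edges [-10.0, 80.0, 170.8, -99.8] mm (array([455.6, 342. ]), array([106.3, 105.7]), 87.0)
[439.9 243.6] [149.5 262.5] [455.2 342.1  39.2]
scene red (array([639.9, 341.1]), array([110. ,  17.1]), 17.2) white [((array([575.9, 321.6]), np.float64(6.9)), (array([575.7, 321.4]), array([20.3, 16.5]), 16.8))]
top red (array([630.7, 334.9]), array([81.9, 20.6]), 16.8) white [((array([577.3, 319.4]), np.float64(19.1)), (array([577.2, 319.2]), array([18.9, 15.7]), 3.9))]
```

```bash
python3 - <<'E'
from p import *
plan([(619,333,150,106.8,4.5),(619,333,41,106.8,4.5,30)])
E
```

```text
WP (619, 333, 150, 106.8, 4.5)
   2 x [4.5, 0, 0, 0, 0.0, 0.0, -9.4]
   7 x [4.5, -3.26, 3.27, 0.16, 0, 0, 0]
WP (619, 333, 41, 106.8, 4.5, 30)
   4 x [4.5, 0.0, 0.0, 2.73, 0, 0, 0]
```

>>> move_arm(series=[4.5, 0, 0, 0, 0, 0, -9.4, 4.5, 0, 0, 0, 0, 0, -9.4, 4.5, -3.26, 3.27, 0.2, 0, 0, 0, 4.5, -3.26, 3.27, 0.2, 0, 0, 0, 4.5, -3.26, 3.27, 0.2, 0, 0, 0])

```text
time: 30.38
tool_pos: [0.5321, 0.1718, 0.1549]
tcp_rot: [-0.46, 3.108, 0.0]
wrist_force: [-0.1, -0.7, 0.9]
width: 0.525
grip_force: 0.0
```

>>> move_arm(series=[4.5, -3.26, 3.27, 0.2, 0, 0, 0, 4.5, -3.26, 3.27, 0.2, 0, 0, 0, 4.5, -3.26, 3.27, 0.2, 0, 0, 0, 4.5, -3.26, 3.27, 0.2, 0, 0, 0, 4.5, 0, 0, 0, 0, 0, 0])

```text
time: 31.0
tool_pos: [0.619, 0.3364, 0.146]
tcp_rot: [-0.464, 3.107, 0.001]
wrist_force: [-0.2, -0.0, -0.9]
width: 0.529
grip_force: 0.0
```

>>> move_arm(series=[4.5, 0, 0, 2.5, 0, 0, 0, 4.5, 0, 0, 2.5, 0, 0, 0, 4.5, 0, 0, 0, 0, 0, 0, 4.5, 0, 0, 0, 0, 0, 0, 4.5, 0, 0, 0, 0, 0, 0])

```text
time: 31.62
tool_pos: [0.6197, 0.3327, 0.0988]
tcp_rot: [-0.457, 3.106, 0.001]
wrist_force: [0.8, 0.5, 0.6]
width: 0.527
grip_force: 0.0
```

```bash
python3 - <<'E'
from p import *
st()
plan([(619,333,41,106.8,4.5,30)])
E
```

```text
t 31.62 pos [619.7 332.7  98.8] yaw 106.8 tilt [0.002 0.001] w 45.0 F [0.8 0.5 0.6] g 0.0 q [ 0.46  0.42  1.66 -0.    1.05 -1.41]
WP (619, 333, 41, 106.8, 4.5, 30)
   2 x [4.5, 0.04, 0.02, 2.89, 0, 0, 0]
```

>>> move_arm(series=[4.5, 0, 0, 2.9, 0, 0, 0, 4.5, 0, 0, 2.9, 0, 0, 0, 4.5, 0, 0, 0, 0, 0, 0, 4.5, 0, 0, 0, 0, 0, 0])

```text
time: 32.12
tool_pos: [0.6198, 0.3327, 0.0407]
tcp_rot: [-0.457, 3.106, 0.001]
wrist_force: [0.1, -0.0, 0.2]
width: 0.526
grip_force: 0.0
```

>>> move_arm(series=[1, 0, 0, 0, 0, 0, 0, 1, 0, 0, 0, 0, 0, 0, 1, 0, 0, 0, 0, 0, 0, 1, 0, 0, 0, 0, 0, 0, 1, 0, 0, 0, 0, 0, 0], grip_force=80)

```text
time: 32.75
tool_pos: [0.6201, 0.333, 0.0411]
tcp_rot: [-0.457, 3.105, 0.002]
wrist_force: [-0.6, -0.5, 6.3]
width: 0.162
grip_force: 80.4
```

```bash
python3 - <<'E'
from p import *
st()
plan([(619,333,130,106.8,1,30),(456,342,130,87,1,40)])
E
```

```text
t 32.75 pos [620.1 333.   41.1] yaw 106.8 tilt [0.003 0.002] w 13.9 F [-0.6 -0.5  6.3] g 80.4 q [ 0.46  0.48  1.69  0.    0.96 -1.41]
WP (619, 333, 130, 106.8, 1, 30)
   3 x [1, 0.03, 0.01, -2.97, 0, 0, 0]
WP (456, 342, 130, 87, 1, 40)
   2 x [1, 0, 0, 0, 0.0, 0.1, 9.9]
   5 x [1, 3.26, 0.01, 0.0, 0, 0, 0]
```

>>> move_arm(series=[1, 0, 0, -3, 0, 0, 0, 1, 0, 0, -3, 0, 0, 0, 1, 0, 0, -3, 0, 0, 0, 1, 0, 0, 0, 0, 0, 9.9, 1, 0, 0, 0, 0, 0, 9.9])

```text
time: 33.38
tool_pos: [0.6186, 0.3322, 0.1294]
tcp_rot: [0.092, 3.14, 0.0]
wrist_force: [-0.6, 0.1, -1.2]
width: 0.169
grip_force: 79.3
```

>>> move_arm(series=[1, 3.27, 0, 0, 0, 0, 0, 1, 3.27, 0, 0, 0, 0, 0, 1, 3.27, 0, 0, 0, 0, 0, 1, 3.27, 0, 0, 0, 0, 0, 1, 3.27, 0, 0, 0, 0, 0])

```text
time: 34.0
tool_pos: [0.4539, 0.3406, 0.1285]
tcp_rot: [-0.084, -3.14, 0.001]
wrist_force: [0.1, 0.6, -1.5]
width: 0.164
grip_force: 79.3
```

>>> move_arm(series=[1, 0, 0, 0, 0, 0, 0, 1, 0, 0, 0, 0, 0, 0, 1, 0, 0, 0, 0, 0, 0])

```text
time: 34.38
tool_pos: [0.4565, 0.341, 0.1292]
tcp_rot: [0.084, 3.14, 0.0]
wrist_force: [0.4, 0.5, -1.4]
width: 0.165
grip_force: 79.4
```

```bash
python3 - <<'E'
from m import *
from p import st,plan
np.set_printoptions(suppress=True,precision=1)
st();s=read_state()['tool_pos']
S=snap('scene','s9.png');T=snap('top','t9.png')
print('A',[(a,c,onz('scene',c,.054)*1000) for a,c,m in comps(S,['orange'],(320,175,390,230),8)])
print('B',[(a,c,onz('scene',c,.054)*1000) for a,c,m in comps(S,['orange'],(245,140,295,190),8)])
u=proj('scene',s);v=proj('top',s);print(u,v)
def q(I,u):
    u=u.astype(int);return cv2.resize(I[max(u[1]-50,0):u[1]+60,max(u[0]-55,0):u[0]+55],(400,400),interpolation=cv2.INTER_CUBIC)
cv2.imwrite('pics/c9.png',np.hstack([q(S,u),q(T,v)])[:,:,::-1])
zt=s[2]+.011
for n,im,b in(('scene',S,u),('top',T,v)):
    b=b.astype(int);bx=(b[0]-50,b[1]-50,b[0]+50,b[1]+60)
    for c in('white','red'): print(n,c,[(a,ce,pca(n,m,zt),wrect(n,m,zt)) for a,ce,m in comps(im,[c],bx,15)])
E
```

```text
t 34.38 pos [456.5 341.  129.2] yaw 86.9 tilt [0. 0.] w 14.1 F [ 0.4  0.5 -1.4] g 79.4 q [ 0.6  0.2  1.9 -0.   1.  -0.9]
A [(np.int32(30), array([363.1, 195.6]), array([424.8, 130.4,  54. ])), (np.int32(30), array([345. , 209.6]), array([503.2, 127.6,  54. ]))]
B [(np.int32(17), array([290.9, 163.1]), array([ 417.9, -105.1,   54. ])), (np.int32(19), array([272., 174.]), array([ 496.2, -107.2,   54. ]))]
[450.1 210.8] [138.7 260.1]
scene white [(np.int32(22), array([472.1, 247. ]), (array([552.6, 414.1]), np.float64(176.8)), (array([553.8, 413.9]), array([ 3.7, 30.9]), 85.7))]
scene red [(np.int32(289), array([445.3, 216.7]), (array([497.3, 344.1]), np.float64(4.1)), (array([485.4, 346.1]), array([ 22.4, 116.7]), 86.9))]
top white [(np.int32(52), array([ 98. , 247.2]), (array([484. , 436.3]), np.float64(125.5)), (array([484.3, 436.9]), array([13.2, 24.1]), 34.1)), (np.int32(62), array([135. , 279.3]), (array([411.1, 342.8]), np.float64(171.3)), (array([410.7, 343.7]), array([20.8, 16.3]), 1.3)), (np.int32(21), array([147.5, 279.1]), (array([412.2, 313.5]), np.float64(173.6)), (array([412.5, 313.5]), array([13.9,  7. ]), 3.8)), (np.int32(33), array([110.3, 285.9]), (array([394.5, 399.5]), np.float64(109.5)), (array([394.9, 399.9]), array([ 8.2, 22.5]), 19.8))]
top red [(np.int32(90), array([140.3, 243.8]), (array([494.2, 336.3]), np.float64(175.6)), (array([493.9, 336.8]), array([17.1, 33.4]), 87.9)), (np.int32(35), array([137.1, 269.5]), (array([433.8, 339.5]), np.float64(47.2)), (array([432.8, 339.7]), array([13.9, 14.3]), 1.3))]
```

View pics/c9.png

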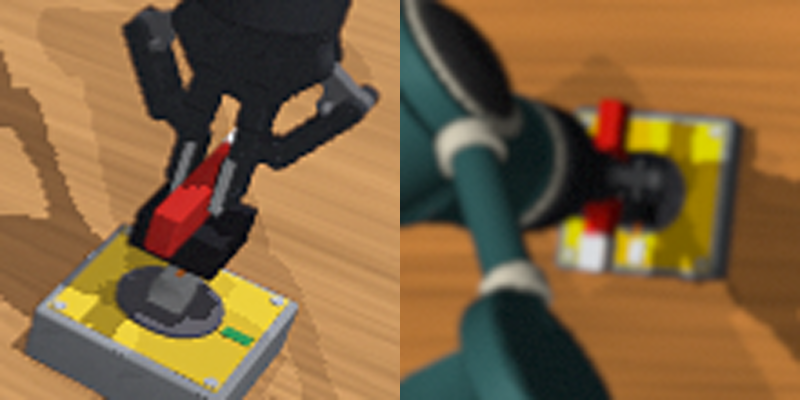

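```bash
python3 - <<'E'
from m import *
np.set_printoptions(suppress=True,precision=1,linewidth=200)
T=cv2.imread('pics/t0.png' if 0 else 'pics/top0.png')[:,:,::-1].copy();S=cv2.imread('pics/scene0.png')[:,:,::-1].copy()
h=cv2.cvtColor(T,cv2.COLOR_RGB2HSV);print(h[252:275,138:162,2]);print(h[256:268,140:156,1])
h=cv2.cvtColor(S,cv2.COLOR_RGB2HSV);print('S',h[230:250,430:458,2])
for p in((146.5,261),(147,261),(147,261.5)): print(onz('top',p,.062)*1000)
E
```

```text
[[205 204 203 198 191 174 153 130 114 104  97  94  95  98 103 110 121 135 155 177 192 201 205 205]
 [205 205 199 182 155 132 112  97  95  95  95  96  97  96  95  94  93  99 113 138 164 191 202 205]
 [206 198 182 153 118  97  94  96  95  96  95  96  96  96  94  95  97  97  94 105 133 172 197 205]
 [202 186 155 119  96  96  96  93  94  94  96  96  98  97  95  96  96  98  98  92 110 149 184 202]
 [195 167 126  97  95  95  94  92  93  95  95  97  95  95  95  95  96  98  97  97  97 128 167 195]
 [184 144 106  95  95  94  94  95  94  93  94  96  95  94  94  95  96  97  97  97  96 111 148 184]
 [165 123  97  94  94  97 100 110 112 108 107 106 102  91  86  90  94  96  98  97  97  98 125 166]
 [140 105  94  95  95 101 116 139 148 145 141 135 121  91  70  73  85  92  96  96  96  94 106 149]
 [117  95  95  93  96 105 132 163 175 174 172 167 143  97  59  56  72  85  93  98  96  95  99 131]
 [107  93  96  96  96 109 142 172 183 183 182 176 149  98  57  53  72  87  96  96  97  97  96 122]
 [110  95  95  96  97 116 152 175 187 184 179 170 146  96  56  54  73  90  96  97  98  97  95 120]
 [114  95  
[... 3645 characters left out ...]
111 113 112 111 104  99 114 115 118 117 115 117 115 118 182 236]
 [116 121 117 115 115 116 115 116 118 120 118 109 113 115 121  98  98 114 116 118 117 116 115 116 117 118 144 235]
 [ 66 113 119 118 116 115 116 118 118 118 116 116 116 106 106 100 112 115 118 118 119 116 115 117 116 118 133 235]
 [146  50  97 117 118 119 118 118 118 115 115 116 115 117 115 115 116 118 119 118 116 115 115 116 117 120 210 237]
 [241 152  53  68 116 122 118 118 118 115 116 117 117 116 115 115 119 118 118 115 116 115 117 117 119 110 201 237]
 [237 239 215 115  60  90 106 120 120 117 116 115 115 115 115 117 117 119 116 114 116 115 117 118 109 145 243 214]]
[457.9 343.   62. ]
[457.9 341.7  62. ]
[456.6 341.6  62. ]
```

>>> move_arm(series=[1, -0.08, 0.04, 1.2, 0, 0, 0, 1, 0, 0, 1, 0, 0, 0, 1, 0, 0, 0.2, 0, 0, 0, 1, 0, 0, 0, 0, 0, 0])

```text
time: 34.98
tool_pos: [0.456, 0.3411, 0.1044]
tcp_rot: [-0.083, -3.14, 0.001]
wrist_force: [0.1, 0.1, -0.9]
width: 0.167
grip_force: 79.3
```

>>> move_arm(series=[1, 0, 0, 0.2, 0, 0, 0, 1, 0, 0, 0.2, 0, 0, 0, 1, 0, 0, 0, 0, 0, 0])

```text
time: 35.35
tool_pos: [0.4562, 0.3413, 0.1009]
tcp_rot: [-0.083, -3.14, 0.0]
wrist_force: [0.1, 0.5, -2.1]
width: 0.167
grip_force: 79.3
```

>>> move_arm(series=[1, 0, 0, 0.2, 0, 0, 0, 1, 0, 0, 0.2, 0, 0, 0, 1, 0, 0, 0, 0, 0, 0])

```text
time: 35.72
tool_pos: [0.456, 0.3412, 0.0967]
tcp_rot: [-0.083, -3.14, 0.0]
wrist_force: [-0.5, 0.6, -1.4]
width: 0.164
grip_force: 79.3
```

>>> move_arm(series=[1, 0, 0, 0.2, 0, 0, 0, 1, 0, 0, 0, 0, 0, 0])

```text
time: 35.98
tool_pos: [0.456, 0.3412, 0.0947]
tcp_rot: [-0.083, -3.14, 0.0]
wrist_force: [-2.0, -0.1, -2.0]
width: 0.169
grip_force: 79.3
```

Foot ~54 mm, no resistance: the bore is on the shaft. Continue.

>>> move_arm(series=[1, 0, 0, 0.3, 0, 0, 0, 1, 0, 0, 0.3, 0, 0, 0, 1, 0, 0, 0, 0, 0, 0])

```text
time: 36.35
tool_pos: [0.456, 0.3413, 0.0884]
tcp_rot: [-0.083, -3.14, 0.0]
wrist_force: [-2.1, 0.4, -2.1]
width: 0.167
grip_force: 79.2
```

>>> move_arm(series=[1, 0, 0, 0.2, 0, 0, 0, 1, 0, 0, 0.1, 0, 0, 0, 1, 0, 0, 0, 0, 0, 0])

```text
time: 36.72
tool_pos: [0.4561, 0.3413, 0.0858]
tcp_rot: [-0.083, -3.14, 0.0]
wrist_force: [-3.4, 0.7, -2.6]
width: 0.165
grip_force: 79.3
```

>>> move_arm(series=[1, 0, 0, 0.1, 0, 0, 0, 1, 0, 0, 0.1, 0, 0, 0, 1, 0, 0, 0, 0, 0, 0])

```text
time: 37.1
tool_pos: [0.4561, 0.3413, 0.0851]
tcp_rot: [-0.083, -3.14, 0.0]
wrist_force: [-6.1, -0.1, 5.5]
width: 0.167
grip_force: 80.6
```

>>> move_arm(series=[1, 0, 0, 0.1, 0, 0, 0, 1, 0, 0, 0, 0, 0, 0, 1, 0, 0, 0, 0, 0, 0])

```text
time: 37.48
tool_pos: [0.4561, 0.3414, 0.085]
tcp_rot: [-0.083, -3.14, 0.0]
wrist_force: [-8.6, -2.2, 12.1]
width: 0.166
grip_force: 81.3
```

>>> move_arm(series=[1, 0.04, 0, -0.08, 0, 0, 0, 1, 0, 0, 0, 0, 0, 5, 1, 0, 0, 0, 0, 0, 5, 1, 0, 0, 0, 0, 0, 5, 1, 0, 0, 0, 0, 0, 5], grip_force=110)

```text
time: 38.1
tool_pos: [0.4556, 0.3411, 0.0852]
tcp_rot: [-0.631, -3.077, 0.001]
wrist_force: [-7.0, -2.0, 9.2]
width: 0.158
grip_force: 108.2
```

```bash
python3 - <<'E'
from m import *
from p import st
np.set_printoptions(suppress=True,precision=1)
st();print(read_state()['torque'])
S=snap('scene','s10.png')
print('A',[(a,c,onz('scene',c,.054)*1000) for a,c,m in comps(S,['orange'],(320,175,390,230),8)])
print('B',[(a,c,onz('scene',c,.054)*1000) for a,c,m in comps(S,['orange'],(245,140,295,190),8)])
cv2.imwrite('pics/c10.png',cv2.resize(S[150:300,370:520],(500,500),interpolation=cv2.INTER_CUBIC)[:,:,::-1])
E
```

```text
t 38.1 pos [455.6 341.1  85.2] yaw 66.8 tilt [-0. -0.] w 13.5 F [-7.  -2.   9.2] g 108.2 q [ 0.6  0.2  2.  -0.   1.  -0.6]
[-0.5  1.3  0.1]
A [(np.int32(30), array([363.1, 195.6]), array([424.8, 130.4,  54. ])), (np.int32(29), array([345. , 209.7]), array([503.4, 127.7,  54. ]))]
B [(np.int32(17), array([290.9, 163.1]), array([ 417.9, -105.1,   54. ])), (np.int32(19), array([272., 174.]), array([ 496.2, -107.2,   54. ]))]
```

View pics/c10.png

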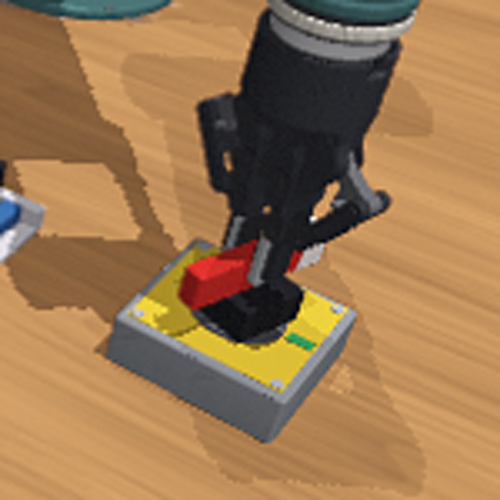

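>>> move_arm(series=[1, 0, 0, 0, 0, 0, 5, 1, 0, 0, 0, 0, 0, 5, 1, 0, 0, 0, 0, 0, 5, 1, 0, 0, 0, 0, 0, 5, 1, 0, 0, 0, 0, 0, 5])

```text
time: 38.78
tool_pos: [0.4551, 0.3407, 0.0851]
tcp_rot: [-1.282, -2.867, 0.004]
wrist_force: [-9.4, -3.0, 11.4]
width: 0.158
grip_force: 108.4
```

>>> move_arm(series=[1, 0, 0, 0, 0, 0, 5, 1, 0, 0, 0, 0, 0, 5, 1, 0, 0, 0, 0, 0, 5, 1, 0, 0, 0, 0, 0, 5, 1, 0, 0, 0, 0, 0, 5])

```text
time: 39.4
tool_pos: [0.4543, 0.3401, 0.0851]
tcp_rot: [-1.872, -2.522, 0.007]
wrist_force: [-11.1, -5.2, 14.1]
width: 0.163
grip_force: 108.9
```

>>> move_arm(series=[1, 0, 0, 0, 0, 0, 5, 1, 0, 0, 0, 0, 0, 5, 1, 0, 0, 0, 0, 0, 5, 1, 0, 0, 0, 0, 0, 4, 1, 0, 0, 0, 0, 0, 0])

```text
time: 40.02
tool_pos: [0.4536, 0.3399, 0.0851]
tcp_rot: [-2.26, -2.18, 0.01]
wrist_force: [-12.6, -6.2, 15.6]
width: 0.156
grip_force: 109.2
```

```bash
python3 - <<'E'
from p import *
st();print(read_state()['torque'])
E
```

```text
t 40.02 pos [453.6 339.9  85.1] yaw -2.1 tilt [-0.005 -0.003] w 13.4 F [-12.6  -6.2  15.6] g 109.2 q [0.6  0.21 1.98 0.   0.96 0.64]
[-1.03299278  2.322242   -0.03320927]
```

>>> move_arm(series=[1, 0, 0, 0, 0, 0, 0, 1, 0, 0, 0, 0, 0, 0, 4.5, 0, 0, 0, 0, 0, 0, 4.5, 0, 0, 0, 0, 0, 0, 4.5, 0, 0, -1.5, 0, 0, 0])

```text
time: 40.65
tool_pos: [0.4557, 0.3408, 0.0982]
tcp_rot: [2.261, 2.181, -0.003]
wrist_force: [-0.1, -0.0, -0.5]
width: 0.525
grip_force: 0.0
```

>>> move_arm(series=[4.5, 0, 0, -3, 0, 0, 0, 4.5, 0, 0, -3.5, 0, 0, 0, 0, 0, 0, -3.5, 0, 0, 0, 0, -4.5, 0, 0, 0, 0, 0, 0, -4.5, 0, 0, 0, 0, 0])

```text
time: 41.28
tool_pos: [0.4539, 0.2512, 0.2011]
tcp_rot: [2.258, 2.182, 0.006]
wrist_force: [0.9, -0.3, 0.1]
width: 0.002
grip_force: 0.0
```

>>> move_arm(series=[0, -4.5, 0, 0, 0, 0, 0, 0, -4.5, 0, 0, 0, 0, 0, 0, -4.5, 0, 0, 0, 0, 0, 0, -4.5, 0, 0, 0, 0, 0, 0, -4.5, 0, 0, 0, 0, 0])

```text
time: 41.9
tool_pos: [0.4454, 0.025, 0.2003]
tcp_rot: [2.259, 2.18, 0.003]
wrist_force: [-0.3, -0.2, 0.5]
width: 0.001
grip_force: 0.0
```

```bash
python3 - <<'E'
from m import *
from p import st,plan
np.set_printoptions(suppress=True,precision=1)
st()
S=snap('scene','s11.png');T=snap('top','t11.png')
print('A',[(a,c,onz('scene',c,.054)*1000) for a,c,m in comps(S,['orange'],(320,175,390,230),8)])
print('B',[(a,c,onz('scene',c,.054)*1000) for a,c,m in comps(S,['orange'],(245,140,295,190),8)])
for c in('white','red'): print(c,[(a,ce,pca('top',m,.096),wrect('top',m,.096)) for a,ce,m in comps(T,[c],(105,230,190,290),15)])
a=cv2.resize(S[190:300,380:490],(400,400),interpolation=cv2.INTER_CUBIC);b=cv2.resize(T[215:305,105:195],(400,400),interpolation=cv2.INTER_CUBIC)
cv2.imwrite('pics/c11.png',np.hstack([a,b])[:,:,::-1])
plan([(400,-150,200,2,0),(360,-352,160,2,0),(370,-352,66,2,0,40),(455,-349,66,2,0,16)])
E
```

```text
t 41.9 pos [445.4  25.  200.3] yaw -2.0 tilt [ 0. -0.] w 0.1 F [-0.3 -0.2  0.5] g 0.0 q [ 0.  -0.1  2.1 -0.   1.2  0. ]
A [(np.int32(29), array([362.9, 195.6]), array([425.1, 130. ,  54. ])), (np.int32(28), array([345.1, 209.4]), array([502.2, 127.3,  54. ]))]
B [(np.int32(10), array([291. , 162.9]), array([ 417.1, -105.5,   54. ])), (np.int32(19), array([272., 174.]), array([ 496.2, -107.2,   54. ]))]
white [(np.int32(56), array([124.8, 259.9]), (array([457.7, 386.2]), np.float64(93.6)), (array([457.5, 385.9]), array([14.7, 19.9]), 1.3)), (np.int32(21), array([147.5, 279.1]), (array([412.3, 326.9]), np.float64(173.6)), (array([412.6, 327. ]), array([14.5,  7.3]), 3.8))]
red [(np.int32(233), array([148.3, 261.7]), (array([454.7, 327.9]), np.float64(87.7)), (array([454.6, 327.7]), array([87.1, 18.9]), 87.9))]
WP (400, -150, 200, 2, 0)
   1 x [0, 0, 0, 0, 0.1, 0.1, -4.3]
   4 x [0, -4.28, -1.28, 0.0, 0, 0, 0]
WP (360, -352, 160, 2, 0)
   5 x [0, -4.01, -0.94, 0.8, 0, 0, 0]
WP (370, -352, 66, 2, 0, 40)
   3 x [0, -0.01, 0.33, 3.13, 0, 0, 0]
WP (455, -349, 66, 2, 0, 16)
   6 x [0, 0.0, 1.42, 0.0, 0, 0, 0]
```

View pics/c11.png

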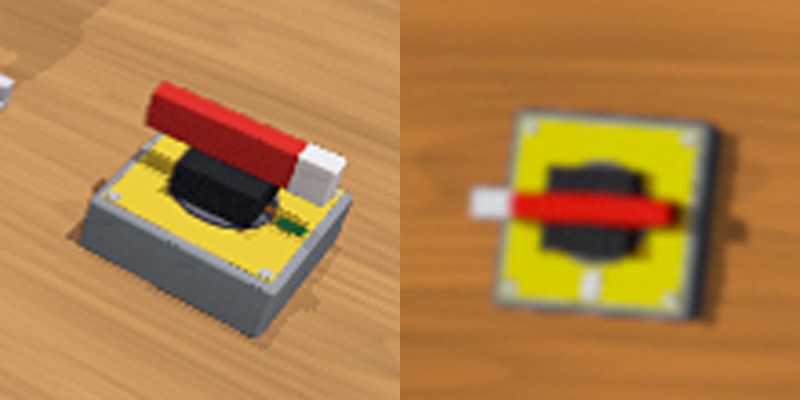

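>>> move_arm(series=[0, 0, 0, 0, 0, 0, -4, 0, -4.3, -1.3, 0, 0, 0, 0, 0, -4.3, -1.3, 0, 0, 0, 0, 0, -4.3, -1.3, 0, 0, 0, 0, 0, -4.3, -1.3, 0, 0, 0, 0])

```text
time: 42.62
tool_pos: [0.3991, -0.1482, 0.2]
tcp_rot: [2.181, 2.258, 0.002]
wrist_force: [0.0, -0.4, 0.2]
width: -0.001
grip_force: 0.0
```

>>> move_arm(series=[0, -4, -0.6, 0.8, 0, 0, 0, 0, -4, -0.6, 0.8, 0, 0, 0, 0, -4, -0.6, 0.8, 0, 0, 0, 0, -4, -0.6, 0.8, 0, 0, 0, 0, -4, -0.6, 0.8, 0, 0, 0])

```text
time: 43.25
tool_pos: [0.3762, -0.3496, 0.1597]
tcp_rot: [2.182, 2.258, 0.0]
wrist_force: [-0.1, 0.2, 0.5]
width: 0.002
grip_force: 0.0
```

>>> move_arm(series=[0, 0, 0, 0, 0, 0, 0, 0, 0, 0, 0, 0, 0, 0, 0, 0, 0, 0, 0, 0, 0])

```text
time: 43.62
tool_pos: [0.3759, -0.3471, 0.1593]
tcp_rot: [2.181, 2.26, 0.0]
wrist_force: [-0.5, 0.5, 0.2]
width: -0.003
grip_force: 0.0
```

```bash
python3 - <<'E'
from p import *
st()
plan([(378,-352,66,2,0,40),(438,-350,66,2,0,16)])
E
```

```text
t 43.62 pos [ 375.9 -347.1  159.3] yaw 2.0 tilt [ 0.001 -0.   ] w -0.2 F [-0.5  0.5  0.2] g 0.0 q [-0.79  0.02  2.03  0.    1.09 -0.83]
WP (378, -352, 66, 2, 0, 40)
   3 x [0, -0.16, 0.06, 3.11, 0, 0, 0]
WP (438, -350, 66, 2, 0, 16)
   4 x [0, 0.0, 1.5, 0.0, 0, 0, 0]
```

>>> move_arm(series=[0, -0.2, 0, 3.1, 0, 0, 0, 0, -0.2, 0, 3.1, 0, 0, 0, 0, -0.2, 0, 3.1, 0, 0, 0, 0, 0, 1.5, 0, 0, 0, 0, 0, 0, 1.5, 0, 0, 0, 0])

```text
time: 44.25
tool_pos: [0.4073, -0.353, 0.0671]
tcp_rot: [2.181, 2.259, -0.0]
wrist_force: [-1.1, 0.6, 1.5]
width: 0.002
grip_force: 0.7
```

>>> move_arm(series=[0, 0, 1.5, 0, 0, 0, 0, 0, 0, 1.5, 0, 0, 0, 0, 0, 0, 0, 0, 0, 0, 0, 0, 0, -1.5, 0, 0, 0, 0, 0, 0, 0, -4, 0, 0, 0])

```text
time: 44.88
tool_pos: [0.4156, -0.3496, 0.1019]
tcp_rot: [-2.177, -2.25, 0.001]
wrist_force: [0.5, -0.7, -0.1]
width: 0.001
grip_force: 0.0
```

>>> move_arm(series=[0, 0, 0, -5, 0, 0, 0, 0, 0, 0, -5, 0, 0, 0, 0, 0, 0, -4, 0, 0, 0, 0, 0, 0, 0, 0, 0, 0, 0, 0, 0, 0, 0, 0, 0])

```text
time: 45.5
tool_pos: [0.4191, -0.3522, 0.2448]
tcp_rot: [-2.183, -2.257, 0.0]
wrist_force: [0.9, -0.3, -1.2]
width: -0.002
grip_force: 0.0
```

```bash
python3 - <<'E'
from m import *
from p import st
np.set_printoptions(suppress=True,precision=1)
st()
S=snap('scene','s12.png')
print('tog',[(a,c,onz('scene',c,.07)*1000) for a,c,m in comps(S,['orange'],(195,120,250,160))])
print('A',[(a,c,onz('scene',c,.054)*1000) for a,c,m in comps(S,['orange'],(320,175,390,230),8)])
print('B',[(a,c,onz('scene',c,.054)*1000) for a,c,m in comps(S,['orange'],(245,140,295,190),8)])
print('sp',[(a,c,pca('scene',m,.053)) for a,c,m in comps(S,['yellow'],(150,145,235,210),10)])
cv2.imwrite('pics/s12.png',S[:,:,::-1])
E
```

```text
t 45.5 pos [ 419.1 -352.2  244.8] yaw 1.9 tilt [-0.  0.] w -0.1 F [ 0.9 -0.3 -1.2] g 0.0 q [-0.7  0.   1.9 -0.   1.2 -0.8]
tog [(np.int32(58), array([217.1, 137.3]), array([ 465.9, -354.2,   70. ]))]
A [(np.int32(28), array([362.8, 195.6]), array([425.3, 129.9,  54. ])), (np.int32(32), array([345. , 209.5]), array([502.9, 127.4,  54. ]))]
B [(np.int32(17), array([290.9, 163.1]), array([ 417.9, -105.1,   54. ])), (np.int32(19), array([272., 174.]), array([ 496.2, -107.2,   54. ]))]
sp [(np.int32(113), array([182.2, 163.5]), (array([ 617., -335.]), np.float64(84.1)))]
```

View pics/s12.png

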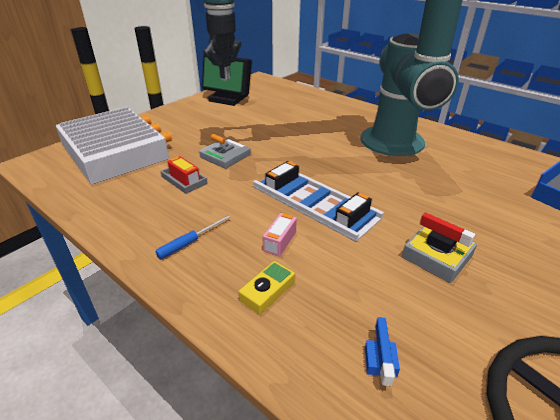

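The picture shows the toggle at ON (217,137), the black modules in bays at (282,172) and (354,208), and the spent one in the tray at (182,170). The handle sits on the shaft at (445,230), and the arm is clear.

```bash
python3 -c "
from workcell import *
print(finish_job())"
```

```text
the job is handed in; nothing more can be done
None
```

The job is handed in, with no verdict returned; the last pictures show the spent module in the tray, both black modules in bays 1 and 4, the handle seated and pointing to ON, and the control supply back on.

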